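Unpack the optics case onto the beam line

ROBOT

A 6-joint arm with a two-finger parallel gripper is mounted at the origin on the work surface. World frame = base frame: x ahead of the robot, y to its left, z up, the work surface at z = 0. Lengths are in m, angles in rad, forces in N, time in s.
With the tool pointing down it reaches from about 0.225 to 0.725 m from the base axis. Payload 3.1 kg.
Tool frame: the origin (TCP) lies midway between the tips of the shut fingers; the grasp point (between the pads) lies robot.grip_point_offset behind it (robot.grip_point_offset is the distance from the TCP to the grasp point, in m); z points along the fingers, y is the direction in which the jaws open and shut (so a half turn about z gives the same grasp; the last joint's range is limited). The gripper opens to 85 mm and grips with 20 to 120 N. Pads are 22 mm wide; open, the fingers measure 114 mm over their backs; the gripper's body (76 mm by 85 mm) begins 54 mm behind the grasp point. The pads swing forward as they close: fully open they stand 13 mm farther back than shut.
Start: joints at [1.003, 0.048, 0.099, 1.622, 0, 1.443], TCP at [0.224, 0.475, 0.231] pointing down, gripper open.
Joint ranges: [-2.91, 2.91], [-0.99, 1.94], [-1.21, 1.42], [-2.12, 2.29], [-1.49, 1.47], [-3.14, 3.14]. Speed limits (rad/s): [2.79, 2.79, 3.14, 3.14, 3.14, 3.14].

INTERFACE

Orientations are given as a 3x3 rotation matrix whose columns are the frame's x, y, z axes.
In Python, from bench import monitor, vision, order, robot gives the robot as it stands. The module is installed in compiled form; this text tells all that it offers.
- The arm moves only by the tool send_rows, never from a script. Its argument "motion" is a list of rows, each a list of 3 entries, a list of its own where there are three numbers: the turn, a rotation vector about the world's x, y, z in degrees, then the shift along the world's x, y, z in cm, then the closure in counts, from 0 (fully open) to 255 (shut). In form: [[[wx, wy, wz], [dx, dy, dz], claw], ...]. A call has exactly 5 rows; each row is the pose to reach, as a shift and turn from the pose measured when the call began; what a row does not reach only later rows make up. A row lasts 1/10 s, in which the tool goes at most 50 mm and 8.59 degrees, less where a joint would pass 70% of its speed; a pose out of reach is approached as far as the arm can. A call with a gripper value outside its range is refused whole. The fingers move at their own pace and stop on an object; "force" is the grip in N (left out, the last holds). Time passes only in rows, so rows that repeat a pose let the fingers close, or fill a call up. It gives the time, the measured TCP pose, the force and the opening at its end, in the units of the state.
- monitor.get_state(): the state, without advancing time (a new reading comes with each control period).
- vision.camera(name): name is "side" or "top" or "wrist"; returns a dict with "img" (400x640x3 uint8, red, green, blue), "range_z" (400x640 float32, m along the optical axis (not along the pixel's ray), 0 where there is no reading), "camera_matrix" (3x3 intrinsics, pixels), "extrinsics" (4x4, takes a point from world to camera coordinates). Camera axes: x right, y down, z forward; pixel columns grow to the right and rows downward; lengths in m; the calibration is good to about 2 mm. The wrist camera is an equidistant fisheye: a pixel r from the principal point sees the ray r / f radians off the axis. A picture is of the moment at which its call begins.
- order.hand_in(): hands the job in, once; it reports no verdict.
The state is a dict: "t": time; "q": joint angles; "joint_velocities": joint speeds; "tau": joint torques, N m; "position": TCP position; "tcp_rot": TCP orientation; "contact_force": force on the tool from outside, world axes, zero at the start; "wrist_torque": the same for the moment, N m; "grip_width": opening from 0.0 (shut) to 1.0 (fully open).
Only numpy, scipy, OpenCV 4.12 (cv2) and the standard library are available. Lean on these libraries where they do the work, as an engineer would, in place of code of your own. Each camera call takes 0.05 s, during which the arm holds its last target.

TASK

Take the power meter off the case's lid and lay it flat on the rubber mat, lengthwise and about in the middle. Then pull the recessed paddle to free the latch, raise the lid right up, and take out every lens and filter plate, standing each upright and free on the board's white line, square to it so that the line runs straight through its glass; let none fall over. At the end shut the lid until it latches, with the paddle flush again, see that the meter still lies on its mat, and leave the other things on the bench alone.

Things in the scene. Friction and masses are not known exactly. Their poses are not given: they have to be found in the camera images.
- case_mid (a point): fixed grey case 210 (its x) x 310 mm (its y), 80 mm high, 125 with lid, walls 4. Point: centre of inner floor, 12 mm above the bench; x to the hinge side. Hinge-side row of 4 compartments, centres near x +22, y -113, -38, 38, 113 mm, rubber strips 16 mm high; each part stands in one, optical axis within 0.25 rad of case x. A steel latch keeper inside the front wall's middle rises 12 mm over the rim
- lid_hinge (a point): middle of the lid's hinge line, on the case's far (+x) rim, 80 mm above the bench; runs along y; frame turns with the lid. In this frame the lid is a cover from x = -210 mm (front edge) to 0, y = +-155, its top flat at z = 45 mm, solid but for a dish at the front middle: x -206 to -115, y +-66 mm, 31 mm deep, which holds the paddle
- lid (a joint): lid angle (rad): 0 shut, grows as the front edge rises, 1.65 fully open (just past upright). A stiff hinge (0.95 N m; lid 0.55 kg) holds it where it is left. Latched, it rises only about 0.02. To shut: push its top down near the front edge, to 0; the sprung hook snaps under the keeper by itself
- paddle_grip (a point): steel paddle of the latch, a plate 45 (x) x 40 (y) x 10 mm flush with the lid's top; free in the dish: 46 mm at either side (y), 30 past its free edge (+x), 21 beneath. Point: where to hold it across its 40 mm width, mid-thickness, 11 mm from the free edge, 34 mm from its own hinge (along y), which lies at x -200, z 40 mm of the lid's hinge frame
- paddle (a joint): paddle angle (rad): 0 home (flush), grows as its free edge is pulled up, stop at 0.6. A light spring (2 to 4 N at the free end) returns it. Above about 0.25 the latch is free; pulling on up at the paddle then raises the lid (about 10 N)
- meter_mid (a point): hand-held power meter: black flat box 60 mm (x) by 150 mm (y, lengthwise) by 28 mm high with a small grey screen, 0.25 kg, lying at first on the case's lid. Point: its centre (14 mm above its underside)
- mat_mid (a point): thin black rubber mat fixed on the bench at the robot's right, 230 mm (x, lengthwise) by 130 mm (y), 3 mm thick. Point: centre of its upper face
- board_mid (a point): dark steel board fixed on the bench, 280 mm (x) by 100 mm (y) by 8 mm thick, with a thin white line along the middle of its upper face, along x: the beam line. Point: centre of its upper face
- lens_a_mid (a point): lens on a post, first; 96 mm tall, top-heavy, 0.12 kg. Steel foot 30 mm across, 8 high; post 12 across; black round head 36 across, 16 thick, its centre 78 mm above the foot's underside. Point: on the upright axis, 48 mm above the underside. x = optical axis (through the 16 mm thickness; either way round is the same), z = up. None if absent today
- lens_b_mid (a point): lens on a post, second, just like the first; 96 mm tall, top-heavy, 0.12 kg. Steel foot 30 mm across, 8 high; post 12 across; black round head 36 across, 16 thick, its centre 78 mm above the foot's underside. Point: on the upright axis, 48 mm above the underside. x = optical axis (through the 16 mm thickness; either way round is the same), z = up. None if absent today
- plate_a_mid (a point): filter plate, first; flat aluminium frame with grey filter, 75 mm tall, 55 wide, 12 thick, 0.09 kg, standing on its thin lower edge. Point: its centre, 37.5 mm above that edge. x = through the 12 mm thickness (optical axis; either way round is the same), z = up. None if absent today
- plate_b_mid (a point): filter plate, second, just like the first; flat aluminium frame with grey filter, 75 mm tall, 55 wide, 12 thick, 0.09 kg, standing on its thin lower edge. Point: its centre, 37.5 mm above that edge. x = through the 12 mm thickness (optical axis; either way round is the same), z = up. None if absent today
- driver: screwdriver lying on the bench at the left, 170 mm long: leave alone. Origin under its middle
- cleaner: small bottle standing at the left of the case, 44 mm across, 110 mm tall: leave alone. Origin: centre of its underside
- mirror: mirror mount on a square black base 60 mm wide, 112 mm tall, at the left of the case: leave alone. Origin: centre of its underside
Things that resemble listed ones, but are neither listed nor needed, are in the scene too. Leave any orange or purple look-alike of the part that bears meter_mid alone.

How it is judged:
On the way, in this order (a step that is already met when the one before it is completed fails the run):
1. the power meter lies on the rubber mat (x of meter_mid in the frame of mat_mid between -0.045 and 0.045 m and y of meter_mid in the frame of mat_mid between -0.04 and 0.04 m and z of meter_mid in the frame of mat_mid between 0.009 and 0.019 m and angle between the y axis of meter_mid and the x axis of mat_mid, either way round below 0.35 rad), for 0.2 s.
2. the paddle is pulled while the lid is still down (value of joint paddle above 0.2 rad and value of joint lid below 0.15 rad).
3. the lid is raised right up (value of joint lid above 1.35 rad), for 0.2 s.
4. every lens and plate of today stands upright on the board's line (x of lens_a_mid in the frame of board_mid between -0.135 and 0.135 m and y of lens_a_mid in the frame of board_mid between -0.012 and 0.012 m and z of lens_a_mid in the frame of board_mid between 0.044 and 0.052 m and angle between each of lens_a_mid, lens_b_mid, plate_a_mid, plate_b_mid's own z axis and vertical below 0.06 rad and angle between the x axis of each of lens_a_mid, lens_b_mid, plate_a_mid, plate_b_mid and the x axis of board_mid, either way round below 0.2 rad and x of lens_b_mid in the frame of board_mid between -0.135 and 0.135 m and y of lens_b_mid in the frame of board_mid between -0.012 and 0.012 m and z of lens_b_mid in the frame of board_mid between 0.044 and 0.052 m and x of plate_a_mid in the frame of board_mid between -0.135 and 0.135 m and y of plate_a_mid in the frame of board_mid between -0.012 and 0.012 m and z of plate_a_mid in the frame of board_mid between 0.0335 and 0.0415 m and x of plate_b_mid in the frame of board_mid between -0.135 and 0.135 m and y of plate_b_mid in the frame of board_mid between -0.012 and 0.012 m and z of plate_b_mid in the frame of board_mid between 0.0335 and 0.0415 m), for 0.3 s.
At the end, for the whole second after the job is handed in: Each part stands on the board, within 12 mm of the line, 135 mm of the middle, upright within 0.06 rad, square within 0.2 rad; meter flat on the mat, within 45 mm (lengthwise) and 40 mm (across) of its centre, 0.35 rad of its length; lid shut (below 0.03 rad), paddle home (below 0.06) (all of step 1 and all of step 4 and value of joint lid below 0.03 rad and value of joint paddle below 0.06 rad); the robot touches nothing.
It fails at once if a lens or plate falls over (angle between any of lens_a_mid, lens_b_mid, plate_a_mid, plate_b_mid's own z axis and vertical above 0.9 rad).
It fails at once if the screwdriver, bottle or mirror mount is moved more than 30 mm (distance of any of driver, cleaner, mirror from where it was at the start of the episode above 0.03 m).
Of lens_a, lens_b, plate_a, plate_b only 2 to 3 are there at a start; the rules pass over those that are not, and their reading is None.
At some moment in a run one of meter may be knocked a few centimetres aside while the robot is not near it.
It also fails if it takes over 210 s, if anything falls off the work surface, if the arm or the gripper's body presses on something with over 40 N, if the wrist force passes 120 N, or if a joint passes its speed limit or range.

## Working session

There is one attempt and no reset: what is moved stays moved. The work goes in short steps, Python scripts to look and compute and a tool call to move; the robot and the scene stay as the last step left them, time stands still between calls to the robot, and variables do not carry over. Pictures are saved under pics/ and viewed, and the job is handed in when it is done.

Besides the shell and the picture viewer there is one more tool, called as a command line: name --argument value ..., lists and objects as JSON in quotes. send_rows: Moves the arm, as the interface text tells. Its arguments: {"type":"object","properties":{"motion":{"type":"array","items":{"type":"array"}},"force":{"type":"number"}},"required":["motion"]}

```bash
mkdir -p pics; ls; python3 - <<'E'
from bench import monitor, vision, order, robot
import cv2,numpy as np
print(robot.grip_point_offset, [a for a in dir(robot) if a[0]!='_'])
s=monitor.get_state()
for k,v in s.items(): print(k,np.round(v,3).tolist())
for n in ['side','top','wrist']:
    c=vision.camera(n); cv2.imwrite(f'pics/{n}0.png',c['img'][:,:,::-1]); print(n,np.round(c['camera_matrix'],1).tolist(),np.round(c['extrinsics'],3).tolist())
E
```

```text
pics
0.0187 ['IKError', 'grip_point_offset']
t 0.0
q [1.003, 0.049, 0.098, 1.622, -0.0, 1.443]
joint_velocities [0.0, 0.001, -0.0, -0.001, -0.001, 0.0]
tau [0.0, -33.878, 32.002, 0.02, -0.0, 0.0]
position [0.223, 0.474, 0.23]
tcp_rot [[-0.905, 0.426, -0.001], [0.426, 0.905, -0.002], [0.0, -0.002, -1.0]]
contact_force [0.747, 0.532, 0.733]
wrist_torque [0.014, 0.021, -0.014]
grip_width 1.0
side [[437.4, 0.0, 320.1], [0.0, 437.4, 204.0], [0.0, 0.0, 1.0]] [[0.691, -0.723, -0.001, -0.353], [-0.372, -0.354, -0.858, 0.296], [0.62, 0.593, -0.514, 1.067], [0.0, 0.0, 0.0, 1.0]]
top [[435.1, 0.0, 320.3], [0.0, 435.1, 192.2], [0.0, 0.0, 1.0]] [[0.002, -1.0, 0.005, 0.019], [-0.996, -0.002, -0.09, 0.526], [0.09, -0.005, -0.996, 1.294], [0.0, 0.0, 0.0, 1.0]]
wrist [[309.7, 0.0, 321.7], [0.0, 309.7, 196.4], [0.0, 0.0, 1.0]] [[0.426, 0.905, -0.002, -0.524], [0.867, -0.407, 0.287, -0.038], [0.258, -0.124, -0.958, 0.379], [0.0, 0.0, 0.0, 1.0]]
```

View pics/top0.png

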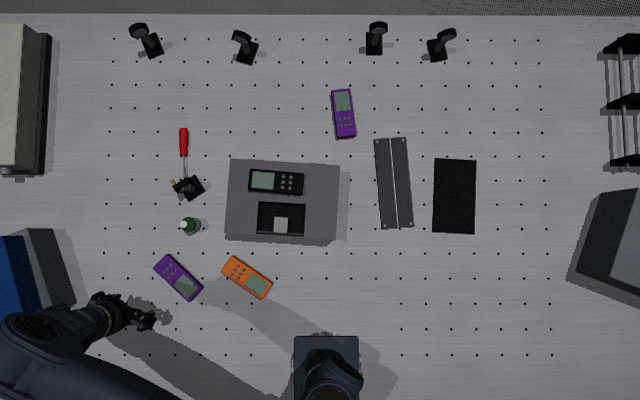

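View pics/side0.png

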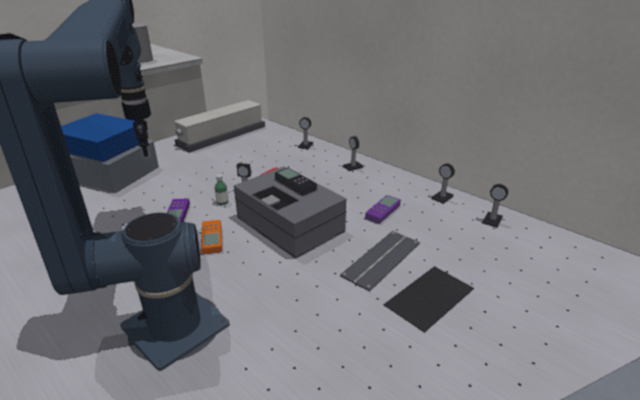

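View pics/wrist0.png

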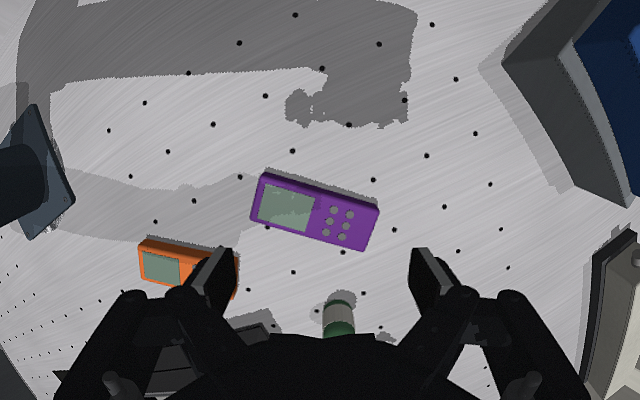

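```bash
cat > h.py <<'E'
from bench import monitor, vision, order, robot
import cv2,numpy as np
def cloud(c):
    K=c['camera_matrix'];E=c['extrinsics'];d=c['range_z'].astype(float)
    v,u=np.mgrid[0:d.shape[0],0:d.shape[1]]
    if c.get('fish'):
        x=(u-K[0,2])/K[0,0];y=(v-K[1,2])/K[1,1];r=np.hypot(x,y);k=np.where(r<1e-6,1,np.tan(np.clip(r,0,1.5))/np.maximum(r,1e-9))
        x=x*k;y=y*k
    else: x=(u-K[0,2])/K[0,0];y=(v-K[1,2])/K[1,1]
    P=np.stack([x*d,y*d,d],-1)
    W=(P-E[:3,3])@E[:3,:3]
    W[d<=0]=np.nan
    return W
def cam(n):
    c=vision.camera(n); c['fish']=(n=='wrist'); c['W']=cloud(c); return c
def save(c,name,box=None,s=1):
    im=c['img'][:,:,::-1]
    if box: im=im[box[1]:box[3],box[0]:box[2]]
    if s!=1: im=cv2.resize(im,None,fx=s,fy=s,interpolation=cv2.INTER_CUBIC)
    cv2.imwrite('pics/'+name+'.png',im)
def ray_z(c,u,v,z):
    K=c['camera_matrix'];E=c['extrinsics'];R=E[:3,:3]
    x=(u-K[0,2])/K[0,0];y=(v-K[1,2])/K[1,1]
    if c['fish']:
        r=np.hypot(x,y); d=np.array([x/r*np.sin(r),y/r*np.sin(r),np.cos(r)]) if r>1e-9 else np.array([0,0,1.])
    else: d=np.array([x,y,1.])
    d=R.T@d; o=-R.T@E[:3,3]; return o+d*(z-o[2])/d[2]
def rect(xy):
    r=cv2.minAreaRect(xy.astype(np.float32)); b=cv2.boxPoints(r)
    e=[b[1]-b[0],b[2]-b[1]]; L=[np.linalg.norm(a) for a in e]
    i=int(np.argmax(L)); a=np.degrees(np.arctan2(e[i][1],e[i][0]))
    a=(a+90)%180-90
    return np.array(r[0]),L[i],L[1-i],a
def st():
    s=monitor.get_state(); print('t %.2f'%s['t'],'pos',np.round(s['position'],4),'z',np.round(s['tcp_rot'][:,2] if hasattr(s['tcp_rot'],'shape') else np.array(s['tcp_rot'])[:,2],3),'y',np.round(np.array(s['tcp_rot'])[:,1],3),'F',np.round(s['contact_force'],1),'g',round(s['grip_width'],3),'q',np.round(s['q'],2)); return s
E
python3 - <<'E'
from h import *
c=cam('top');W=c['W'];z=W[...,2];hsv=cv2.cvtColor(c['img'],cv2.COLOR_RGB2HSV)
u=np.arange(640)[None,:]+0*z;v=np.arange(400)[:,None]+0*z
def rep(n,m):
    n_,l,s=None,None,None
    nl,lab,stt,_=cv2.connectedComponentsWithStats(m.astype(np.uint8))
    i=1+np.argmax(stt[1:,4]); m=lab==i
    print(n,m.sum(),[np.round(a,4) for a in rect(W[m][:,:2])],'z',np.round(np.nanpercentile(z[m],[5,50,95]),4)); return m
reg=(u>200)&(u<360)&(v>140)&(v<260)
lm=rep('lid',reg&(abs(z-.125)<.006))
mm=rep('meter',reg&(z>.14)&(z<.165))
rep('paddle',(u>265)&(u<300)&(v>210)&(v<240)&(z>.115)&(z<.135)&(c['img'].mean(2)>130))
rep('mat',(u>420)&(u<490)&(v>150)&(v<245)&(c['img'].mean(2)<45))
rep('board',(u>365)&(u<418)&(v>130)&(v<235)&(z>.0045)&(z<.013))
rep('board line',(u>365)&(u<418)&(v>130)&(v<235)&(c['img'].min(2)>150)&(z>.003))
print(np.round(z[180:182,450:460],4)); print(np.round(z[180,300:340:4],3))
save(c,'topz',(210,120,490,260),2.8)
E
```

```text
lid 5847 [array([0.4979, 0.1268]), np.float32(0.3109), np.float32(0.2103), np.float32(86.4174)] z [0.1213 0.1251 0.129 ]
meter 1202 [array([0.5438, 0.1431]), np.float32(0.1506), np.float32(0.061), np.float32(84.8892)] z [0.149  0.1533 0.1574]
paddle 2 [array([0.4443, 0.128 ]), np.float32(0.0026), np.float32(0.0), np.float32(-88.0945)] z [0.1219 0.1231 0.1242]
mat 3049 [array([ 0.5183, -0.3921]), np.float32(0.2277), np.float32(0.1299), np.float32(-3.4461)] z [-0.0017  0.0028  0.0074]
board 2542 [array([ 0.5577, -0.2052]), np.float32(0.2801), np.float32(0.1059), np.float32(3.7421)] z [0.0051 0.0083 0.0119]
board line 2 [array([ 0.5481, -0.2067]), np.float32(0.0029), np.float32(0.0), np.float32(4.7772)] z [0.0076 0.0083 0.009 ]
[[ 0.0034  0.0043 -0.0009  0.0073 -0.0025  0.0017  0.0014  0.0051  0.0016
   0.0067]
 [ 0.0024  0.0004  0.0026  0.0002  0.0019  0.0025  0.0023  0.0047  0.0021
  -0.0008]]
[0.151 0.13  0.126 0.126 0.126 0.127 0.124 0.128 0.127 0.125]
```

View pics/topz.png

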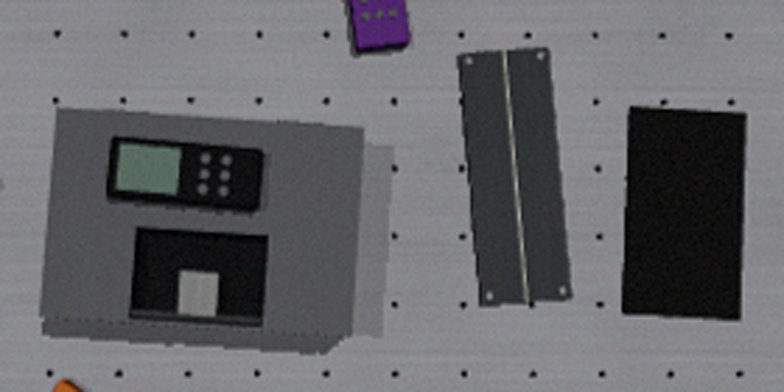

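send_rows --motion '[[[0,0,-7],[3.2,-3.3,0],0],[[0,0,-14],[6.4,-6.6,0],0],[[0,0,-21],[9.6,-9.9,0],0],[[0,0,-28],[12.8,-13.2,0],0],[[0,0,-35],[16,-16.5,0],0]]' --force 40

```text
t: 0.7
position: [0.3842, 0.3083, 0.2304]
tcp_rot: [[-0.493, 0.87, -0.001], [0.87, 0.493, -0.001], [0.0, -0.001, -1.0]]
contact_force: [0.4, 0.6, -0.2]
grip_width: 0.998
```

send_rows --motion '[[[0,0,-7],[3.2,-3.3,0],0],[[0,0,-14],[6.4,-6.6,0],0],[[0,0,-21],[9.6,-9.9,0],0],[[0,0,-28],[12.8,-13.2,0],0],[[0,0,-34.6],[15.95,-16.5,-1],0]]'

```text
t: 1.2
position: [0.5456, 0.1418, 0.2216]
tcp_rot: [[0.093, 0.996, 0.002], [0.996, -0.093, 0.001], [0.001, 0.001, -1.0]]
contact_force: [0.2, 0.5, -0.3]
grip_width: 0.999
```

```bash
python3 - <<'E'
from h import *
s=st()
c=cam('wrist'); save(c,'w1')
E
```

```text
t 1.20 pos [0.5456 0.1418 0.2216] z [ 0.002  0.001 -1.   ] y [ 0.996 -0.093  0.001] F [ 0.2  0.5 -0.3] g 0.999 q [0.13 0.15 0.18 1.61 0.   1.8 ]
```

View pics/w1.png

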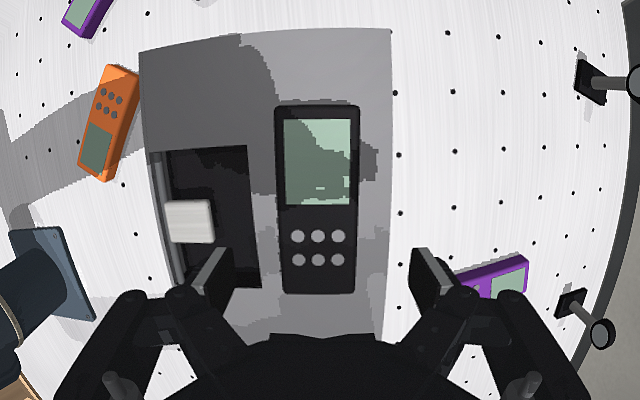

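```bash
python3 - <<'E'
from h import *
c=cam('wrist');W=c['W'];m=(W[...,2]>.142)&(W[...,2]<.165)&(abs(W[...,0]-.544)<.06)&(abs(W[...,1]-.143)<.11)
m=cv2.morphologyEx(m.astype(np.uint8),cv2.MORPH_OPEN,np.ones((5,5)))>0
print(m.sum(),rect(W[m][:,:2]))
E
```

```text
16062 (array([0.54281425, 0.14141443]), np.float32(0.15046535), np.float32(0.06057486), np.float32(84.977875))
```

send_rows --motion '[[[0,0,0],[-0.2,0.1,-3],0],[[0,0,0],[-0.2,0.1,-6],0],[[0,0,0],[-0.2,0.1,-8],0],[[0,0,0],[-0.2,0.1,-9],0],[[0,0,0],[-0.2,0.1,-9.2],0]]'

```text
t: 1.8
position: [0.5426, 0.1401, 0.1239]
tcp_rot: [[0.095, 0.995, -0.007], [0.995, -0.095, -0.002], [-0.003, -0.007, -1.0]]
contact_force: [0.4, -0.5, -0.3]
grip_width: 1.0
```

send_rows --motion '[[[0,0,0],[0,0.2,0.6],0],[[0,0,0],[0,0.2,0.6],130],[[0,0,0],[0,0.2,0.6],130],[[0,0,0],[0,0.2,0.6],130],[[0,0,0],[0,0.2,0.6],130]]'

```text
t: 2.3
position: [0.5437, 0.1425, 0.1324]
tcp_rot: [[0.095, 0.995, -0.003], [0.995, -0.095, -0.001], [-0.002, -0.003, -1.0]]
contact_force: [-2.0, 0.8, 6.3]
grip_width: 0.691
```

send_rows --motion '[[[0,0,0],[0,0,0],150],[[0,0,0],[0,0,0],150],[[0,0,0],[0,0,2],150],[[0,0,0],[0,0,4],150],[[0,0,0],[0,0,7],150]]'

```text
t: 2.8
position: [0.5419, 0.1421, 0.1997]
tcp_rot: [[0.095, 0.995, -0.01], [0.995, -0.095, -0.002], [-0.003, -0.009, -1.0]]
contact_force: [0.3, -0.9, -3.9]
grip_width: 0.691
```

```bash
python3 - <<'E'
from h import *
s=st()
c=cam('side'); save(c,'s2')
c=cam('wrist'); save(c,'w2')
E
```

```text
t 2.80 pos [0.5419 0.1421 0.1997] z [-0.01  -0.002 -1.   ] y [ 0.995 -0.095 -0.009] F [ 0.3 -0.9 -3.9] g 0.691 q [ 0.14  0.15  0.14  1.58 -0.    1.8 ]
```

View pics/s2.png

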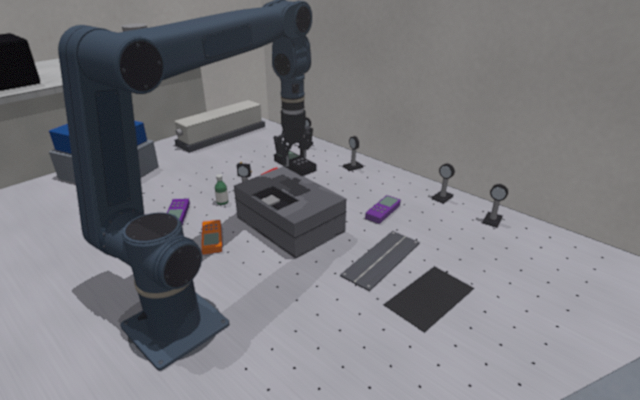

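View pics/w2.png

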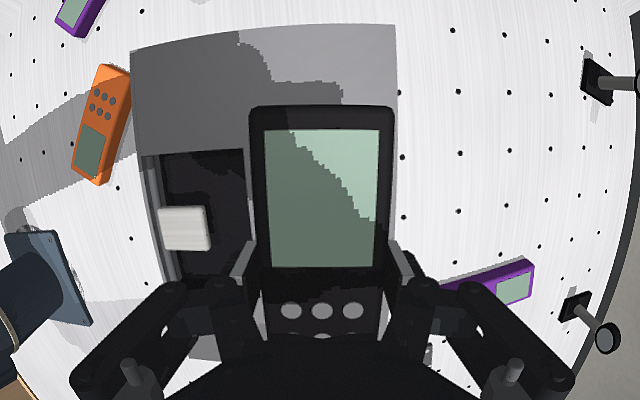

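send_rows --motion '[[[0,0,-5],[-0.1,-3.5,1],150],[[0,0,-11],[-0.3,-7,2],150],[[0,0,-18],[-0.5,-10.5,2],150],[[0,0,-24],[-0.7,-14,2],150],[[0,0,-30],[-0.8,-17.8,2],150]]'

```text
t: 3.4
position: [0.537, -0.0362, 0.2238]
tcp_rot: [[0.583, 0.812, 0.0], [0.812, -0.583, -0.002], [-0.001, 0.001, -1.0]]
contact_force: [1.0, -0.3, -3.5]
grip_width: 0.688
```

send_rows --motion '[[[0,0,-6],[-0.1,-3.5,0],150],[[0,0,-12],[-0.3,-7,0],150],[[0,0,-18],[-0.5,-10.5,0],150],[[0,0,-24],[-0.7,-14,0],150],[[0,0,-30],[-0.8,-17.8,0],150]]'

```text
t: 3.9
position: [0.5281, -0.2151, 0.2212]
tcp_rot: [[0.913, 0.408, -0.003], [0.408, -0.913, 0.0], [-0.003, -0.002, -1.0]]
contact_force: [-0.2, 0.2, -2.9]
grip_width: 0.693
```

send_rows --motion '[[[0,0,-6],[-0.1,-4,0],150],[[0,0,-12],[-0.3,-8,-3],150],[[0,0,-18],[-0.5,-12,-7],150],[[0,0,-24],[-0.8,-16,-11],150],[[0,0,-27.5],[-1.0,-17.7,-15],150]]'

```text
t: 4.4
position: [0.5178, -0.3921, 0.0739]
tcp_rot: [[0.998, -0.064, -0.002], [-0.064, -0.998, 0.0], [-0.002, -0.0, -1.0]]
contact_force: [1.4, -0.3, -3.5]
grip_width: 0.69
```

```bash
python3 - <<'E'
from h import *
s=st()
c=cam('side'); save(c,'s3'); save(cam('wrist'),'w3')
E
```

```text
t 4.40 pos [ 0.5178 -0.3921  0.0739] z [-0.002  0.    -1.   ] y [-0.064 -0.998 -0.   ] F [ 1.4 -0.3 -3.5] g 0.69 q [-0.75  0.39  0.19  1.37 -0.    2.46]
```

View pics/w3.png

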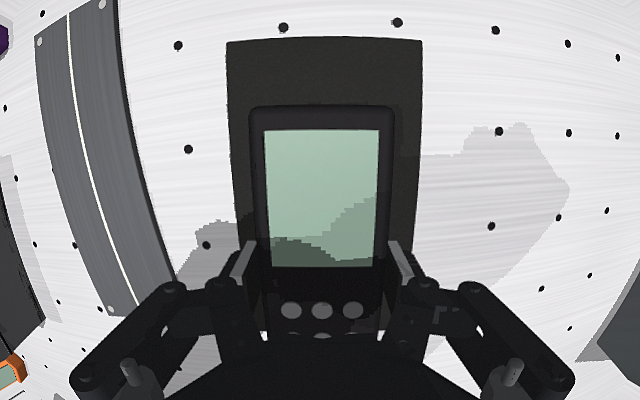

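send_rows --motion '[[[0,0,0],[0,0,-3],150],[[0,0,0],[0,0,-5],150],[[0,0,0],[0,0,-5.6],150],[[0,0,0],[0,0,-5.9],150],[[0,0,0],[0,0,-6.2],150]]'

```text
t: 5.0
position: [0.5098, -0.3863, 0.0089]
tcp_rot: [[0.998, -0.064, -0.021], [-0.064, -0.998, 0.014], [-0.022, -0.013, -1.0]]
contact_force: [-16.6, 11.9, 35.8]
grip_width: 0.692
```

send_rows --motion '[[[0,0,0],[0,0,0],150],[[0,0,0],[0,0,0],150],[[0,0,0],[0,0,-0.1],150],[[0,0,0],[0,0,-0.2],150],[[0,0,0],[0,0,-0.2],150]]'

```text
t: 5.5
position: [0.5106, -0.3863, 0.009]
tcp_rot: [[0.998, -0.063, -0.019], [-0.063, -0.998, 0.013], [-0.02, -0.012, -1.0]]
contact_force: [-2.7, 2.3, 8.7]
grip_width: 0.689
```

send_rows --motion '[[[0,0,0],[0,0,0],100],[[0,0,0],[0,0,0.3],30],[[0,0,0],[0,0,1],0],[[0,0,0],[0,0,4],0],[[0,0,0],[0,0,9],0]]'

```text
t: 6.0
position: [0.5082, -0.384, 0.0949]
tcp_rot: [[0.998, -0.063, -0.026], [-0.063, -0.998, 0.02], [-0.027, -0.018, -0.999]]
contact_force: [1.1, -0.1, -0.1]
grip_width: 0.999
```

send_rows --motion '[[[0,0,0],[0,2,4],0],[[0,0,0],[-1,6,9],0],[[0,0,0],[-3,10,13],0],[[0,0,0],[-6,14,14],0],[[0,0,0],[-9,17,14],0]]'

```text
t: 6.5
position: [0.4283, -0.2239, 0.2368]
tcp_rot: [[0.998, -0.063, -0.02], [-0.062, -0.998, 0.016], [-0.021, -0.015, -1.0]]
contact_force: [-0.6, -0.2, 0.5]
grip_width: 0.999
```

```bash
python3 - <<'E'
from h import *
s=st()
c=cam('top'); W=c['W'];z=W[...,2]; save(c,'t4')
m=(z>.022)&(z<.045)&(abs(W[...,0]-.515)<.12)&(abs(W[...,1]+.39)<.08)
m=cv2.morphologyEx(m.astype(np.uint8),cv2.MORPH_OPEN,np.ones((3,3)))>0
print(m.sum(),rect(W[m][:,:2]),np.percentile(z[m],[5,50,95]))
E
```

```text
t 6.50 pos [ 0.4283 -0.2239  0.2368] z [-0.02   0.016 -1.   ] y [-0.063 -0.998 -0.015] F [-0.6 -0.2  0.5] g 0.999 q [-0.62 -0.03  0.03  1.66  0.    2.58]
281 (array([ 0.54948705, -0.38543093]), np.float32(0.0733446), np.float32(0.058692172), np.float32(-3.2361221)) [0.02546274 0.03069993 0.03522831]
```

View pics/t4.png

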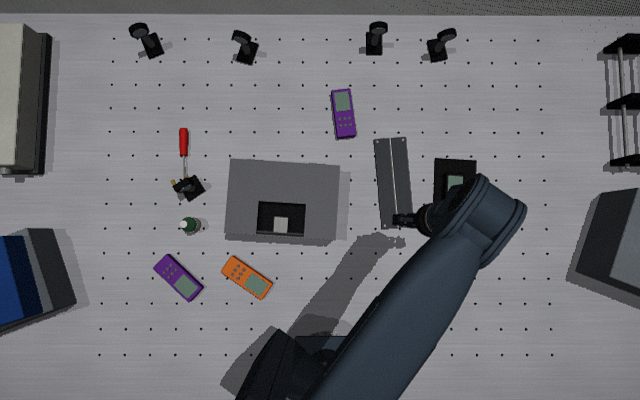

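send_rows --motion '[[[0,0,8],[0,2,0],0],[[0,0,16],[0,4,0],0],[[0,0,24],[0,6,0],0],[[0,0,32],[0,8,0],0],[[0,0,40],[0.2,9,0],0]]'

```text
t: 7.05
position: [0.4232, -0.1254, 0.2364]
tcp_rot: [[0.799, 0.601, -0.037], [0.601, -0.799, -0.0], [-0.03, -0.022, -0.999]]
contact_force: [-0.2, 0.2, -0.2]
grip_width: 1.0
```

send_rows --motion '[[[0,0,8],[0,2,0],0],[[0,0,16],[0,4,0],0],[[0,0,24],[0,6,0],0],[[0,0,32],[0,8,0],0],[[0,0,40],[0.2,9,0],0]]'

```text
t: 7.55
position: [0.4254, -0.0342, 0.2368]
tcp_rot: [[0.219, 0.975, -0.027], [0.975, -0.219, -0.024], [-0.029, -0.021, -0.999]]
contact_force: [1.1, -0.4, 0.1]
grip_width: 0.999
```

send_rows --motion '[[[0,0,8],[0,2,0],0],[[0,0,16],[0,4,0],0],[[0,0,24],[0,6,0],0],[[0,0,32],[0,8,0],0],[[0,0,40],[0.2,9,0],0]]'

```text
t: 8.05
position: [0.4275, 0.0572, 0.2372]
tcp_rot: [[-0.466, 0.885, -0.004], [0.884, 0.465, -0.035], [-0.029, -0.02, -0.999]]
contact_force: [-0.6, -1.1, -0.1]
grip_width: 0.998
```

send_rows --motion '[[[0,0,8],[0,2,0],0],[[0,0,16],[0,4,0],0],[[0,0,24],[0,6,0],0],[[0,0,32],[0,8,0],0],[[0,0,40],[0.2,8,0],0]]'

```text
t: 8.55
position: [0.4296, 0.1392, 0.2374]
tcp_rot: [[-0.929, 0.371, 0.02], [0.37, 0.929, -0.029], [-0.029, -0.019, -0.999]]
contact_force: [0.3, -0.4, -0.2]
grip_width: 0.997
```

```bash
python3 - <<'E'
from h import *
s=st()
E
```

```text
t 8.55 pos [0.4296 0.1392 0.2374] z [ 0.02  -0.029 -0.999] y [ 0.371  0.929 -0.019] F [ 0.3 -0.4 -0.2] g 0.997 q [ 0.19 -0.15 -0.08  1.63 -0.03  0.57]
```

```bash
cat >> h.py <<'E'
from scipy.spatial.transform import Rotation as Ro
def Rdown(yaw_y,tilt_axis=None,tilt=0):
    a=np.radians(yaw_y); y=np.array([np.cos(a),np.sin(a),0]); z=np.array([0,0,-1.]); R=np.stack([np.cross(y,z),y,z],1)
    if tilt_axis is not None: R=Ro.from_rotvec(np.array(tilt_axis)*np.radians(tilt)).as_matrix()@R
    return R
def go(p,R):
    s=monitor.get_state(); R0=np.array(s['tcp_rot'])
    print('turn',np.round(np.degrees(Ro.from_matrix(R@R0.T).as_rotvec()),2),'shift cm',np.round((np.array(p)-s['position'])*100,2))
E
python3 - <<'E'
from h import *
go([.437,.1306,.2],Rdown(86.4))
c=cam('wrist');save(c,'w5')
W=c['W'];I=c['img'].astype(int)
m=(abs(W[...,0]-.43)<.05)&(abs(W[...,1]-.13)<.05)&(I.min(2)>120)&(abs(W[...,2]-.125)<.01)
print(m.sum(),rect(W[m][:,:2]),np.nanmedian(W[m][:,2]))
E
```

```text
turn [ 1.44  1.39 18.14] shift cm [ 0.74 -0.86 -3.74]
2359 (array([0.41868612, 0.1140616 ]), np.float32(0.07082397), np.float32(0.05476883), np.float32(86.524994)) 0.12494113993729788
```

View pics/w5.png

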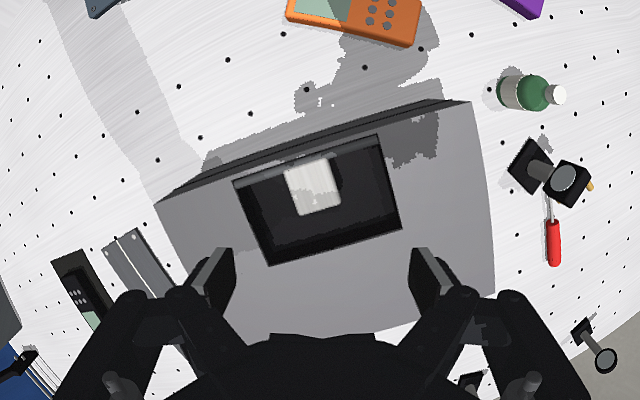

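send_rows --motion '[[[0.4,0.4,6],[0.3,-0.3,-1],0],[[0.8,0.8,12],[0.5,-0.6,-2],0],[[1.4,1.4,18.1],[0.7,-0.9,-2.5],0],[[1.4,1.4,18.1],[0.7,-0.9,-2.5],0],[[1.4,1.4,18.1],[0.7,-0.9,-2.5],0]]'

```text
t: 9.1
position: [0.4371, 0.129, 0.2126]
tcp_rot: [[-0.998, 0.065, 0.001], [0.065, 0.998, -0.001], [-0.001, -0.001, -1.0]]
contact_force: [0.6, 0.5, -0.1]
grip_width: 1.002
```

```bash
python3 - <<'E'
from h import *
s=st();c=cam('wrist');save(c,'w6')
W=c['W'];I=c['img'].astype(int)
m=(W[...,0]>.395)&(W[...,0]<.47)&(abs(W[...,1]-.13)<.045)&(abs(W[...,2]-.125)<.01)
# exclude lid: paddle is island inside dish
m=cv2.erode(m.astype(np.uint8),np.ones((3,3)))
n,l,stt,ce=cv2.connectedComponentsWithStats(m)
for i in range(1,n):
    if stt[i,4]>200: q=W[l==i]; print(stt[i],rect(q[:,:2]),np.median(q[:,2]))
E
```

```text
t 9.10 pos [0.4371 0.129  0.2126] z [ 0.001 -0.001 -1.   ] y [ 0.065  0.998 -0.001] F [ 0.6  0.5 -0.1] g 1.002 q [ 0.14 -0.14 -0.12  1.59 -0.    0.21]
[ 263  152  116   60 3343] (array([0.42218322, 0.12852857]), np.float32(0.088114984), np.float32(0.047332887), np.float32(86.313614)) 0.1246913375394658
```

View pics/w6.png

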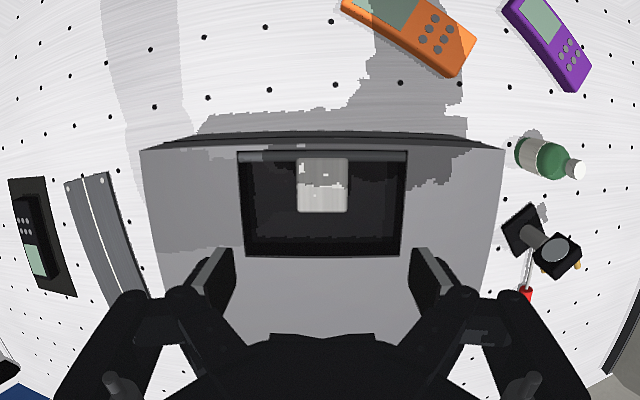

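```bash
python3 - <<'E'
from h import *
c=cam('wrist')
for p in [(323,213),(323,157),(297,210),(348,210)]: print(p,ray_z(c,*p,.125))
E
```

```text
(323, 213) [0.4472925  0.12905359 0.125     ]
(323, 157) [0.40271065 0.13185278 0.125     ]
(297, 210) [0.44350428 0.10871504 0.125     ]
(348, 210) [0.4460638  0.14892169 0.125     ]
```

send_rows --motion '[[[0,0,0],[-0.1,0.1,-4],0],[[0,0,0],[-0.1,0.1,-8],0],[[0,0,0],[-0.1,0.1,-10],0],[[0,0,0],[-0.1,0.1,-10.6],0],[[0,0,0],[-0.1,0.1,-10.6],0]]'

```text
t: 9.7
position: [0.4357, 0.1304, 0.1068]
tcp_rot: [[-0.998, 0.064, 0.001], [0.064, 0.998, -0.001], [-0.001, -0.001, -1.0]]
contact_force: [-0.5, 0.0, 0.2]
grip_width: 0.997
```

```bash
python3 - <<'E'
from h import *
s=st();c=cam('wrist');save(c,'w7')
E
```

```text
t 9.70 pos [0.4357 0.1304 0.1068] z [ 0.001 -0.001 -1.   ] y [ 0.064  0.998 -0.001] F [-0.5  0.   0.2] g 0.997 q [ 0.14 -0.13 -0.32  1.38 -0.    0.21]
```

View pics/w7.png

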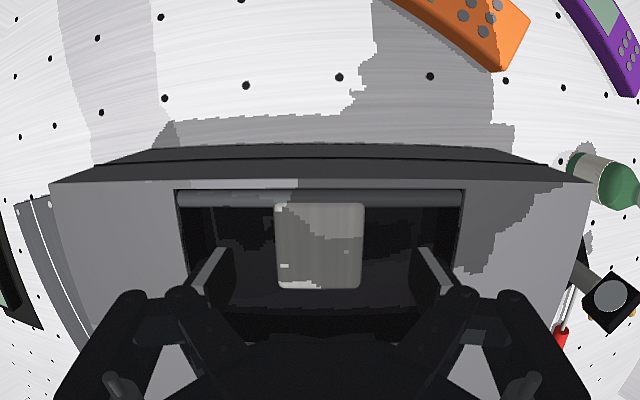

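send_rows --motion '[[[0,0,0],[0,0,-0.2],100],[[0,0,0],[0,0,-0.2],180],[[0,0,0],[0,0,-0.2],180],[[0,0,0],[0,0,-0.2],180],[[0,0,0],[0,0,-0.2],180]]' --force 50

```text
t: 10.25
position: [0.4377, 0.1292, 0.1077]
tcp_rot: [[-0.998, 0.065, 0.006], [0.065, 0.998, -0.004], [-0.006, -0.004, -1.0]]
contact_force: [-0.9, -3.7, 6.3]
grip_width: 0.455
```

send_rows --motion '[[[0,0,0],[0,0,0.4],180],[[0,0,0],[-0.1,0,0.8],180],[[0,0,0],[-0.2,0,1.2],180],[[0,0,0],[-0.3,0,1.5],180],[[0,0,0],[-0.3,0,1.5],180]]'

```text
t: 10.75
position: [0.4358, 0.129, 0.121]
tcp_rot: [[-0.998, 0.064, 0.007], [0.064, 0.998, -0.005], [-0.007, -0.004, -1.0]]
contact_force: [5.8, -1.6, -9.5]
grip_width: 0.449
```

```bash
python3 - <<'E'
from h import *
s=st();c=cam('wrist');save(c,'w8')
E
```

```text
t 10.75 pos [0.4358 0.129  0.121 ] z [ 0.007 -0.005 -1.   ] y [ 0.064  0.998 -0.004] F [ 5.8 -1.6 -9.5] g 0.449 q [ 0.14 -0.14 -0.3   1.4  -0.01  0.21]
```

View pics/w8.png

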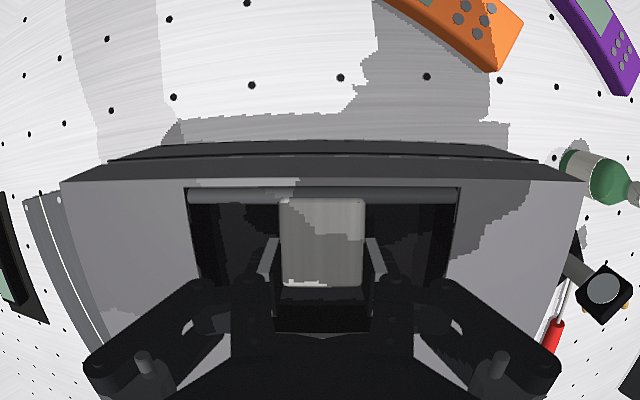

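send_rows --motion '[[[0,0,0],[-0.3,0,0.5],180],[[0,0,0],[0,0,1.3],180],[[0,0,0],[0.4,0,2.2],180],[[0,0,0],[0.8,0,3.0],180],[[0,0,0],[1.2,-0.1,3.8],180]]' --force 70

```text
t: 11.3
position: [0.4477, 0.1282, 0.1573]
tcp_rot: [[-0.998, 0.064, 0.005], [0.064, 0.998, -0.004], [-0.005, -0.004, -1.0]]
contact_force: [4.2, 1.3, -11.4]
grip_width: 0.445
```

```bash
python3 - <<'E'
from h import *
s=st();c=cam('side');save(c,'s9',(150,60,470,300),2.4)
E
```

```text
t 11.30 pos [0.4477 0.1282 0.1573] z [ 0.005 -0.004 -1.   ] y [ 0.064  0.998 -0.004] F [  4.2   1.3 -11.4] g 0.445 q [ 0.14 -0.12 -0.21  1.47 -0.    0.2 ]
```

View pics/s9.png

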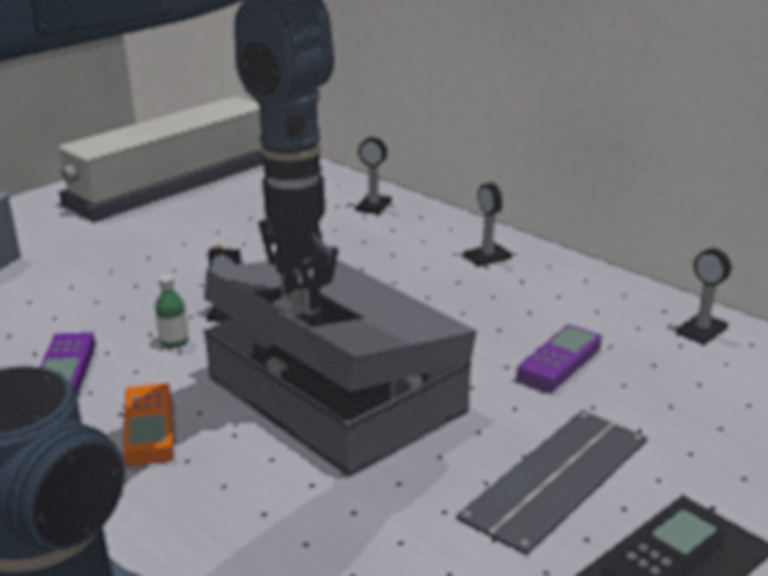

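send_rows --motion '[[[0.1,2,0],[0.7,0,1.25],180],[[0.3,4,0],[1.5,-0.1,2.4],180],[[0.4,6,0],[2.4,-0.15,3.5],180],[[0.5,8,0],[3.4,-0.2,4.5],180],[[0.6,10,0],[4.5,-0.3,5.4],180]]'

```text
t: 11.85
position: [0.4889, 0.1257, 0.2129]
tcp_rot: [[-0.982, 0.062, -0.18], [0.062, 0.998, 0.007], [0.18, -0.004, -0.984]]
contact_force: [-10.2, -0.1, -1.6]
grip_width: 0.445
```

```bash
python3 - <<'E'
from h import *
s=st();c=cam('side');save(c,'s10',(150,60,470,300),2.4)
E
```

```text
t 11.85 pos [0.4889 0.1257 0.2129] z [-0.18   0.007 -0.984] y [ 0.062  0.998 -0.004] F [-10.2  -0.1  -1.6] g 0.445 q [0.1  0.19 0.2  1.76 0.03 0.16]
```

View pics/s10.png

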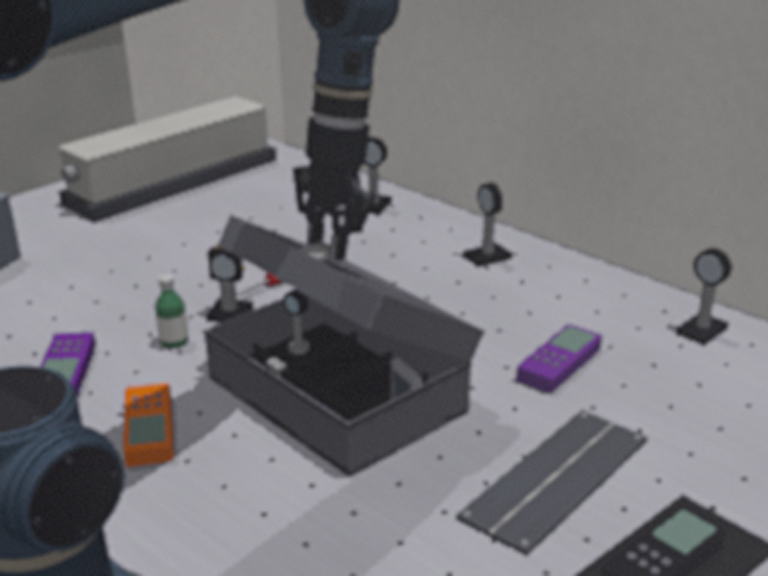

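send_rows --motion '[[[0.2,3,0],[1.1,0,0.65],180],[[0.4,6,0],[2.0,-0.1,1.25],180],[[0.6,9,0],[2.9,-0.2,1.8],180],[[0.8,12,0],[3.8,-0.2,2.3],180],[[1.0,15,0],[4.6,-0.3,2.7],180]]'

```text
t: 12.4
position: [0.5343, 0.1228, 0.2417]
tcp_rot: [[-0.898, 0.062, -0.436], [0.057, 0.998, 0.025], [0.436, -0.003, -0.9]]
contact_force: [-6.4, -1.1, -1.7]
grip_width: 0.445
```

```bash
python3 - <<'E'
from h import *
s=st();c=cam('side');save(c,'s11',(150,60,470,300),2.4)
E
```

```text
t 12.40 pos [0.5343 0.1228 0.2417] z [-0.436  0.025 -0.9  ] y [ 0.062  0.998 -0.003] F [-6.4 -1.1 -1.7] g 0.445 q [0.07 0.64 0.78 2.16 0.06 0.12]
```

View pics/s11.png

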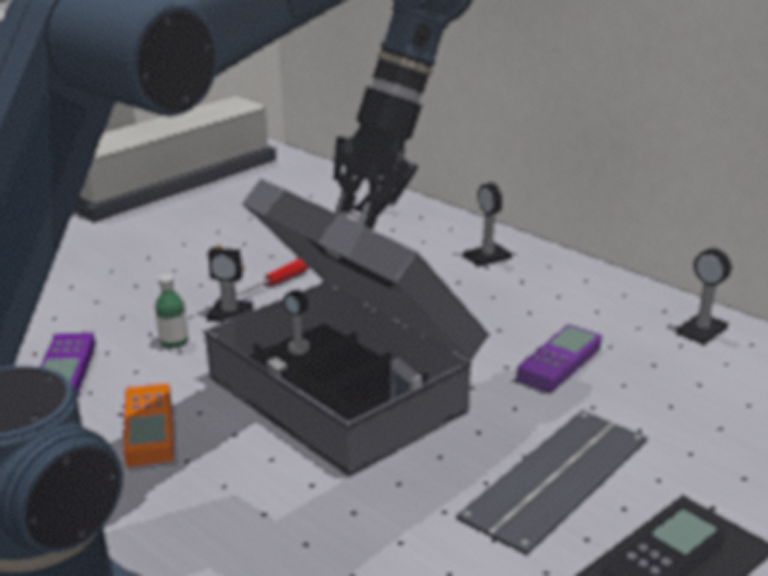

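send_rows --motion '[[[0,0,0],[0,0,0],120],[[0,0,0],[0,0,0],20],[[0,0,0],[0,0,0],0],[[0,0,0],[0.8,0,2],0],[[0,0,0],[2,0,4.5],0]]'

```text
t: 12.95
position: [0.5496, 0.1226, 0.28]
tcp_rot: [[-0.896, 0.064, -0.439], [0.058, 0.998, 0.028], [0.44, -0.001, -0.898]]
contact_force: [-36.4, -2.6, 17.7]
grip_width: 1.0
```

```bash
python3 - <<'E'
from h import *
s=st();c=cam('side');save(c,'s12',(150,60,470,300),2.4)
go([.40,.12,.36],Rdown(86.4))
E
```

```text
t 12.95 pos [0.5496 0.1226 0.28  ] z [-0.439  0.028 -0.898] y [ 0.064  0.998 -0.001] F [-36.4  -2.6  17.7] g 1.0 q [0.07 0.75 1.02 2.3  0.06 0.12]
turn [ -1.67 -25.32   0.11] shift cm [-15.31  -0.25   7.73]
```

View pics/s12.png

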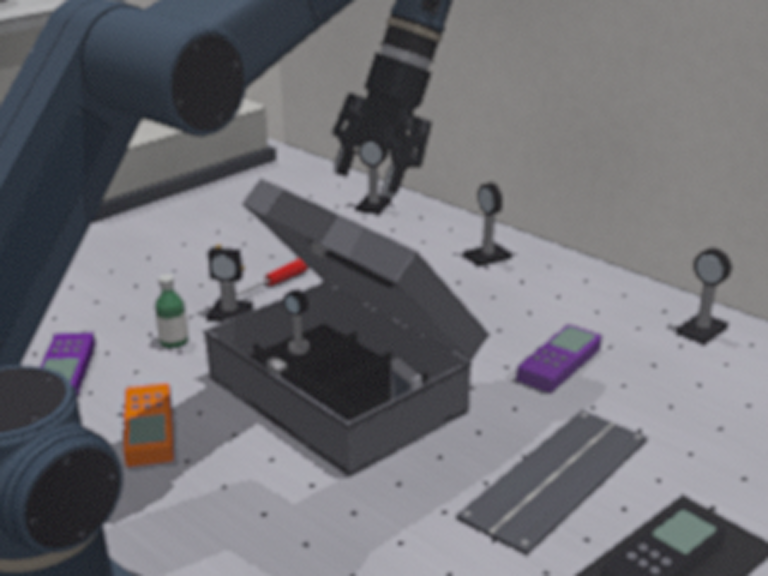

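send_rows --motion '[[[0,-5,0],[0,0,1],0],[[-0.5,-11,0],[0,0,4],0],[[-1,-17,0],[-1,0,7],0],[[-1.5,-23,0],[-3,0,8.5],0],[[-1.7,-25.3,0],[-6,0,9],0]]'

```text
t: 13.5
position: [0.4914, 0.1229, 0.3775]
tcp_rot: [[-0.998, 0.064, 0.012], [0.064, 0.998, 0.001], [-0.012, 0.002, -1.0]]
contact_force: [-0.6, 0.3, 0.6]
grip_width: 1.0
```

```bash
python3 - <<'E'
from h import *
s=st();c=cam('side');save(c,'s13',(150,60,470,300),2.4)
W=c['W']
go([.40,.12,.36],Rdown(86.4))
E
```

```text
t 13.50 pos [0.4914 0.1229 0.3775] z [ 0.012  0.001 -1.   ] y [0.064 0.998 0.002] F [-0.6  0.3  0.6] g 1.0 q [ 0.11  0.08  0.44  1.91 -0.    0.18]
turn [-0.06  0.27 -0.01] shift cm [-8.35 -0.3  -1.79]
```

send_rows --motion '[[[0,0,0],[-4,-1.5,0],255],[[0,0,0],[-8,-3,-3],255],[[0,0,0],[-8.5,-5,-8],255],[[0,0,0],[-8.5,-6,-13],255],[[0,0,0],[-8.5,-6,-16],255]]'

```text
t: 14.05
position: [0.3967, 0.0624, 0.2158]
tcp_rot: [[-0.998, 0.064, 0.005], [0.064, 0.998, 0.001], [-0.005, 0.001, -1.0]]
contact_force: [0.5, -0.0, 0.3]
grip_width: 0.142
```

```bash
python3 - <<'E'
from h import *
s=st();c=cam('side');save(c,'s14',(150,60,470,300),2.4)
E
```

```text
t 14.05 pos [0.3967 0.0624 0.2158] z [ 0.005  0.001 -1.   ] y [0.064 0.998 0.001] F [ 0.5 -0.   0.3] g 0.142 q [-0.01 -0.28 -0.23  1.62  0.    0.05]
```

View pics/s14.png

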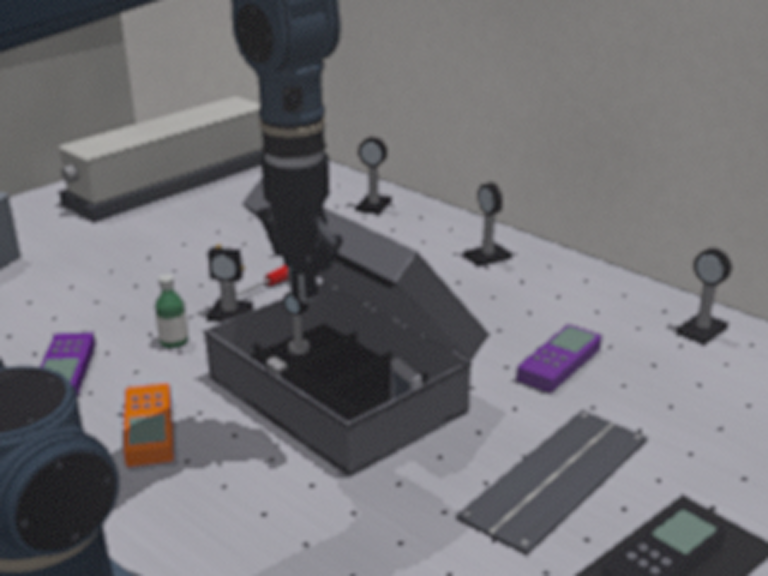

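send_rows --motion '[[[0,0,0],[3.5,0,0],255],[[0,0,0],[5.5,0,0],255],[[0,0,0],[6.5,0,0.5],255],[[0,0,0],[7.5,0,1],255],[[0,0,0],[8.5,0,1.5],255]]'

```text
t: 14.6
position: [0.4724, 0.0619, 0.2226]
tcp_rot: [[-0.998, 0.064, -0.02], [0.064, 0.998, -0.001], [0.02, -0.003, -1.0]]
contact_force: [-10.8, -5.0, 6.6]
grip_width: -0.005
```

```bash
python3 - <<'E'
from h import *
s=st();c=cam('side');save(c,'s15',(150,60,470,300),2.4)
E
```

```text
t 14.60 pos [0.4724 0.0619 0.2226] z [-0.02  -0.001 -1.   ] y [ 0.064  0.998 -0.003] F [-10.8  -5.    6.6] g -0.005 q [-0.01 -0.06 -0.02  1.62 -0.    0.05]
```

View pics/s15.png

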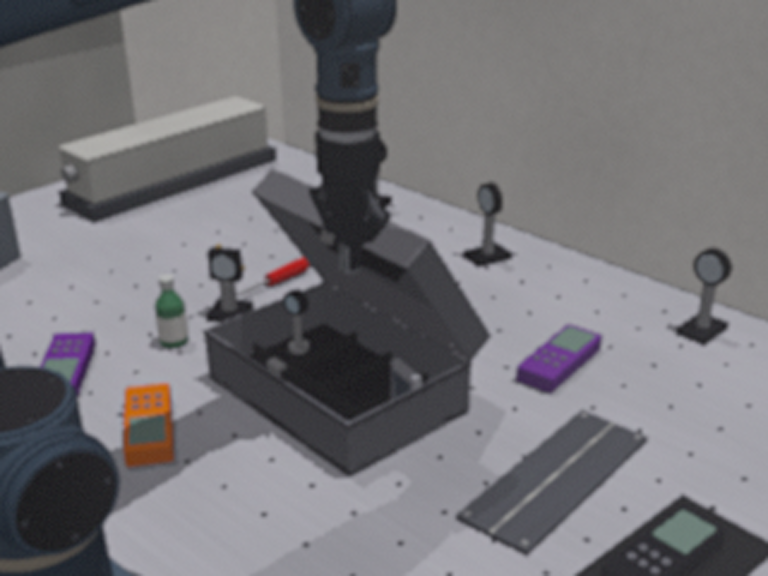

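send_rows --motion '[[[0,0,0],[1.5,0,0.7],255],[[0,0,0],[2.7,0,1.3],255],[[0,0,0],[3.9,0,1.8],255],[[0,0,0],[5,0,2.1],255],[[0,0,0],[6,0,2.4],255]]'

```text
t: 15.15
position: [0.5328, 0.0609, 0.2494]
tcp_rot: [[-0.998, 0.064, -0.019], [0.064, 0.998, -0.004], [0.019, -0.005, -1.0]]
contact_force: [-5.0, -2.7, -0.2]
grip_width: 0.001
```

send_rows --motion '[[[0,0,0],[1.5,0,0.4],255],[[0,0,0],[2.7,0,0.6],255],[[0,0,0],[3.7,0,0.8],255],[[0,0,0],[4.5,0,0.8],255],[[0,0,0],[5,0,0.8],255]]'

```text
t: 15.65
position: [0.5826, 0.0606, 0.2586]
tcp_rot: [[-0.998, 0.064, -0.019], [0.064, 0.998, -0.005], [0.019, -0.006, -1.0]]
contact_force: [-3.8, -2.2, 0.8]
grip_width: -0.0
```

```bash
python3 - <<'E'
from h import *
s=st();c=cam('side');save(c,'s16',(150,60,470,300),2.4)
E
```

```text
t 15.65 pos [0.5826 0.0606 0.2586] z [-0.019 -0.005 -1.   ] y [ 0.064  0.998 -0.006] F [-3.8 -2.2  0.8] g -0.0 q [-0.01  0.24  0.37  1.72 -0.01  0.06]
```

View pics/s16.png

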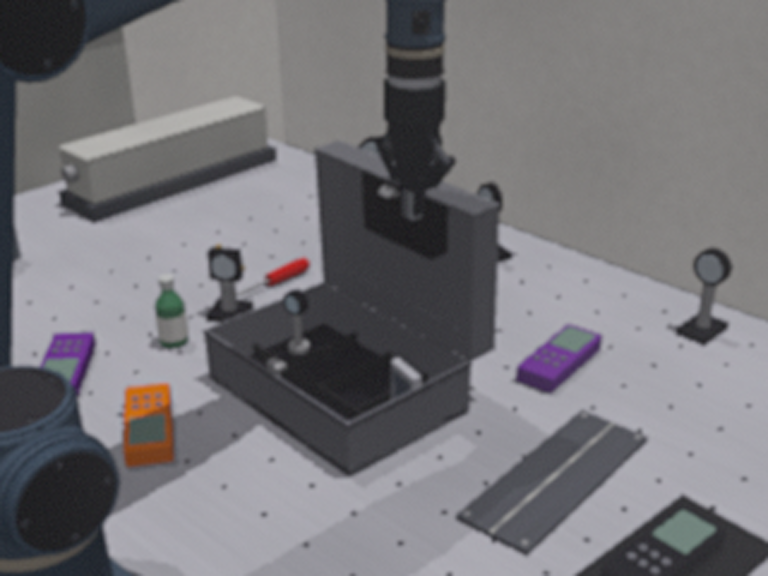

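send_rows --motion '[[[0,0,0],[-3,0,1],0],[[0,-0.5,0],[-6,-2,3],0],[[-0.3,-1.1,0],[-10,-5,4],0],[[-0.3,-1.1,0],[-14,-9,4],0],[[-0.3,-1.1,0],[-16,-13,4],0]]'

```text
t: 16.2
position: [0.4238, -0.067, 0.3003]
tcp_rot: [[-0.998, 0.061, 0.008], [0.061, 0.998, -0.01], [-0.008, -0.009, -1.0]]
contact_force: [0.7, -0.7, -0.1]
grip_width: 0.843
```

send_rows --motion '[[[0,0,0],[0,-4,0],0],[[0,0,0],[0,-8,0],0],[[0,0,0],[0,-12,0],0],[[0,0,0],[0,-16,0],0],[[0,0,0],[0,-19,0],0]]'

```text
t: 16.7
position: [0.4245, -0.2592, 0.3011]
tcp_rot: [[-0.998, 0.062, 0.011], [0.062, 0.998, -0.011], [-0.012, -0.01, -1.0]]
contact_force: [0.0, 0.3, -0.2]
grip_width: 1.003
```

```bash
python3 - <<'E'
from h import *
s=st();c=cam('top');save(c,'t17');save(c,'t17z',(210,120,350,250),5)
np.save('top17.npy',c['W']);save(cam('side'),'s17',(220,120,360,260),4.2)
W=c['W'];m=(W[...,2]>.2)&(W[...,0]>.55)&(abs(W[...,1]-.12)<.12)
q=W[m];print(m.sum(),np.nanpercentile(q,[2,50,98],axis=0))
E
```

```text
t 16.70 pos [ 0.4245 -0.2592  0.3011] z [ 0.011 -0.011 -1.   ] y [ 0.062  0.998 -0.01 ] F [ 0.   0.3 -0.2] g 1.003 q [-0.68 -0.01  0.18  1.75 -0.   -0.62]
1919 [[0.59493696 0.00490621 0.21417632]
 [0.62097029 0.11946585 0.29050488]
 [0.64662226 0.23444432 0.29449779]]
```

View pics/t17z.png

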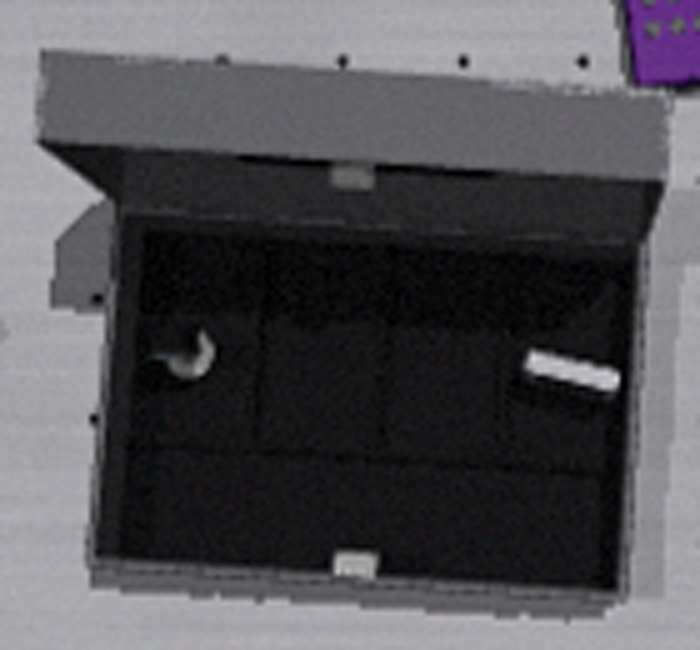

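View pics/s17.png

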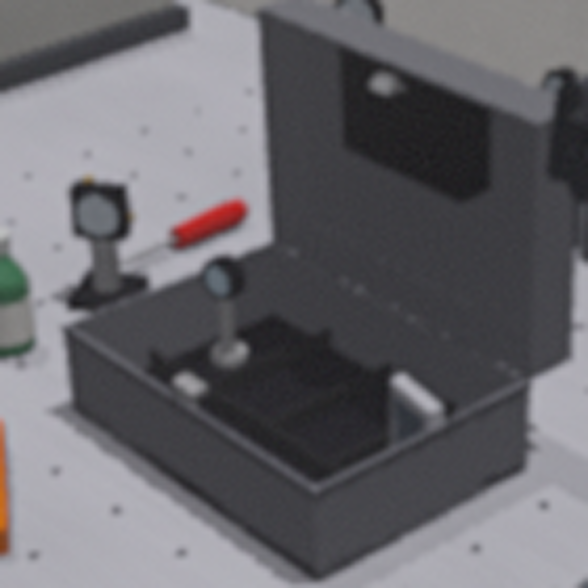

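View pics/t17.png

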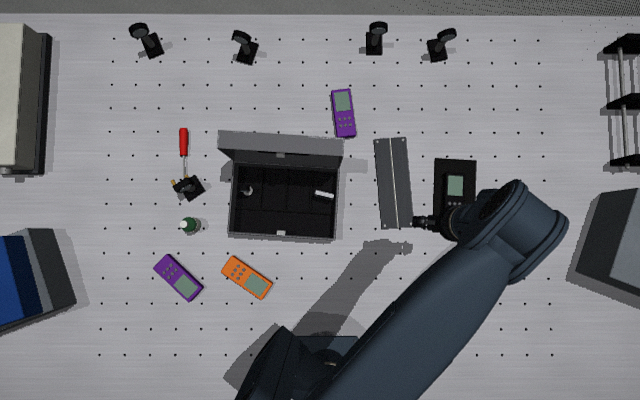

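```bash
python3 - <<'E'
from h import *
W=np.load('top17.npy')
a=np.radians(-3.58);ex=np.array([np.cos(a),np.sin(a)]);ey=np.array([-ex[1],ex[0]])
L=(W[...,:2]-[.4979,.1268]); X=L@ex;Y=L@ey;Z=W[...,2]
m=(abs(X)<.095)&(abs(Y)<.148)&(Z>.040)&(Z<.13)
n,l,stt,_=cv2.connectedComponentsWithStats(m.astype(np.uint8),connectivity=8)
for i in range(1,n):
    if stt[i,4]>4:
        k=l==i;print(stt[i],'X %.3f..%.3f Y %.3f..%.3f'%(X[k].min(),X[k].max(),Y[k].min(),Y[k].max()),'z',np.round(np.percentile(Z[k],[0,50,100]),3),rect(W[k][:,:2]))
# heights in compartments
for y in (-.113,-.038,.038,.113):
    k=(abs(X-.022)<.03)&(abs(Y-y)<.03);print(y,np.round(np.nanpercentile(Z[k],[1,50,90,99]),3))
E
```

```text
[238 185  12   7  78] X 0.016..0.036 Y 0.099..0.130 z [0.083 0.104 0.112] (array([0.53017062, 0.23944011]), np.float32(0.03229637), np.float32(0.016373856), np.float32(-84.18476))
[315 190  19  10 103] X 0.014..0.034 Y -0.143..-0.090 z [0.041 0.086 0.093] (array([0.51419312, 0.00868227]), np.float32(0.05441471), np.float32(0.012400835), np.float32(76.4001))
[277 231   9   3  20] X -0.095..-0.089 Y -0.013..0.010 z [0.086 0.093 0.097] (array([0.40545866, 0.13145952]), np.float32(0.02321411), np.float32(0.005679429), np.float32(-89.98146))
-0.113 [0.006 0.014 0.087 0.09 ]
-0.038 [0.007 0.012 0.016 0.018]
0.038 [0.006 0.012 0.016 0.018]
0.113 [0.007 0.014 0.104 0.11 ]
```

```bash
python3 - <<'E'
from h import *
s=st();c=cam('wrist');E=c['extrinsics'];p=-E[:3,:3].T@E[:3,3]
print('cam in tool',np.array(s['tcp_rot']).T@(p-s['position']))
go([.530,.239,.22],Rdown(5.8))
save(c,'w18')
# board line from wrist: bright on board
W=c['W'];I=c['img'].astype(int)
E
```

```text
t 16.80 pos [ 0.4244 -0.2603  0.3001] z [ 0.01  -0.011 -1.   ] y [ 0.065  0.998 -0.01 ] F [0.3 0.  0.7] g 0.997 q [-0.68 -0.01  0.18  1.74 -0.   -0.62]
cam in tool [ 0.07273288 -0.00050937 -0.14270201]
turn [ 8.300e-01  8.000e-02 -8.056e+01] shift cm [10.57 49.73 -8.04]
```

View pics/w18.png

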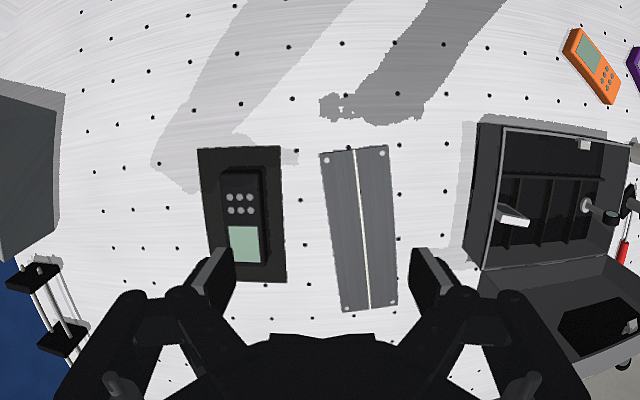

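```bash
python3 - <<'E'
from h import *
c=cam('wrist');W=c['W'];I=c['img'].astype(int)
for v in (165,200,240,280,300):
    r=I[v,325:400].sum(1).astype(float); 
    w=np.clip(r-np.median(r)-60,0,None); u0=325+np.argmax(r[10:65])+10
    print(v,u0,np.round(ray_z(c,u0,v,.008),4))
m=(W[...,2]>.022)&(W[...,2]<.045)&(abs(W[...,0]-.515)<.12)&(abs(W[...,1]+.39)<.06)
m=cv2.morphologyEx(m.astype(np.uint8),cv2.MORPH_OPEN,np.ones((5,5)))>0
print('meter',rect(W[m][:,:2]))
m=(W[...,2]>.004)&(W[...,2]<.013)&(abs(W[...,0]-.56)<.16)&(abs(W[...,1]+.205)<.07)
m=cv2.morphologyEx(m.astype(np.uint8),cv2.MORPH_OPEN,np.ones((5,5)))>0
print('board',rect(W[m][:,:2]))
c=cam('top');I=c['img'].astype(int)
for v in (142,155,170,185,200,212):
    r=I[v,380:412].sum(1).astype(float);u0=380+np.argmax(r[4:-4])+4
    k=np.arange(u0-2,u0+3);w=I[v,k].sum(1)-r.min();u1=(k*w).sum()/w.sum()
    print(v,round(u1,2),np.round(ray_z(c,u1,v,.008),4))
E
```

```text
165 354 [ 0.4405 -0.2158  0.008 ]
200 358 [ 0.4936 -0.2117  0.008 ]
240 362 [ 0.5593 -0.207   0.008 ]
280 366 [ 0.634  -0.2009  0.008 ]
300 368 [ 0.6761 -0.1972  0.008 ]
meter (array([ 0.50995654, -0.38597757]), np.float32(0.14976278), np.float32(0.060801554), np.float32(-3.743782))
board (array([ 0.55709404, -0.20752597]), np.float32(0.28148672), np.float32(0.101276875), np.float32(4.514099))
142 389.78 [ 0.6837 -0.1956  0.008 ]
155 390.99 [ 0.6429 -0.1988  0.008 ]
170 392.23 [ 0.5961 -0.202   0.008 ]
185 393.84 [ 0.5497 -0.2063  0.008 ]
200 395.06 [ 0.5035 -0.2094  0.008 ]
212 396.16 [ 0.4667 -0.2123  0.008 ]
```

send_rows --motion '[[[0,0,-8],[0,4,0],120],[[0,0,-16],[0,8.5,0],120],[[0,0,-24],[0,13,0],120],[[0,0,-32],[0,17.5,0],120],[[0,0,-40],[0,22,0],120]]'

```text
t: 17.45
position: [0.4244, -0.0426, 0.3017]
tcp_rot: [[-0.746, 0.666, 0.004], [0.666, 0.746, -0.013], [-0.012, -0.007, -1.0]]
contact_force: [0.3, -0.2, -0.3]
grip_width: 0.533
```

send_rows --motion '[[[0,0,-8],[1,4,0],120],[[0,0,-16],[2,8.5,0],120],[[0,0,-24],[3,13,0],120],[[0,0,-32],[4,17.5,0],120],[[0,0,-40],[6,22,0],120]]'

```text
t: 17.95
position: [0.4767, 0.1631, 0.3033]
tcp_rot: [[-0.194, 0.981, -0.002], [0.981, 0.194, -0.011], [-0.011, -0.004, -1.0]]
contact_force: [0.3, -0.7, -0.5]
grip_width: 0.53
```

```bash
python3 - <<'E'
from h import *
s=st()
go([.530,.239,.16],Rdown(5.8))
E
```

```text
t 17.95 pos [0.4767 0.1631 0.3033] z [-0.002 -0.011 -1.   ] y [ 0.981  0.194 -0.004] F [ 0.3 -0.7 -0.5] g 0.53 q [ 0.2   0.03  0.23  1.77 -0.01  1.58]
turn [ 0.65 -0.13 -5.38] shift cm [  5.33   7.59 -14.33]
```

send_rows --motion '[[[0.3,0,-2],[2,3,-3],120],[[0.6,-0.1,-4],[4,6,-7],120],[[0.6,-0.1,-5.4],[5.3,7.6,-10],120],[[0.6,-0.1,-5.4],[5.3,7.6,-12],120],[[0.6,-0.1,-5.4],[5.3,7.6,-12.5],120]]'

```text
t: 18.45
position: [0.5269, 0.2407, 0.1748]
tcp_rot: [[-0.104, 0.995, -0.006], [0.995, 0.104, -0.002], [-0.001, -0.007, -1.0]]
contact_force: [-1.4, -0.9, 0.3]
grip_width: 0.53
```

```bash
python3 - <<'E'
from h import *
s=st();c=cam('wrist');save(c,'w19');W=c['W']
m=(W[...,2]>.074)&(W[...,2]<.115)&(abs(W[...,0]-.53)<.035)&(abs(W[...,1]-.24)<.04)
m=cv2.morphologyEx(m.astype(np.uint8),cv2.MORPH_OPEN,np.ones((3,3)))
n,l,stt,_=cv2.connectedComponentsWithStats(m)
for i in range(1,n):
  if stt[i,4]>100:
    q=W[l==i];print(stt[i],rect(q[:,:2]),np.percentile(q[:,2],[1,50,99]))
    q2=q[q[:,2]>.10]; 
    if len(q2)>20: print(' top',len(q2),rect(q2[:,:2]))
E
```

```text
t 18.45 pos [0.5269 0.2407 0.1748] z [-0.006 -0.002 -1.   ] y [ 0.995  0.104 -0.007] F [-1.4 -0.9  0.3] g 0.53 q [0.31 0.19 0.14 1.53 0.   1.78]
[287 146  88  19 598] (array([0.53005153, 0.27644584]), np.float32(0.0693478), np.float32(0.005742406), np.float32(-2.9607468)) [0.07653104 0.07986089 0.08145622]
[ 315  181   23   46 1022] (array([0.52989376, 0.24102044]), np.float32(0.032709405), np.float32(0.016427688), np.float32(-84.04182)) [0.08551831 0.10540246 0.1087744 ]
 top 825 (array([0.53004891, 0.23989835]), np.float32(0.029860996), np.float32(0.01641048), np.float32(-84.25237))
```

View pics/w19.png

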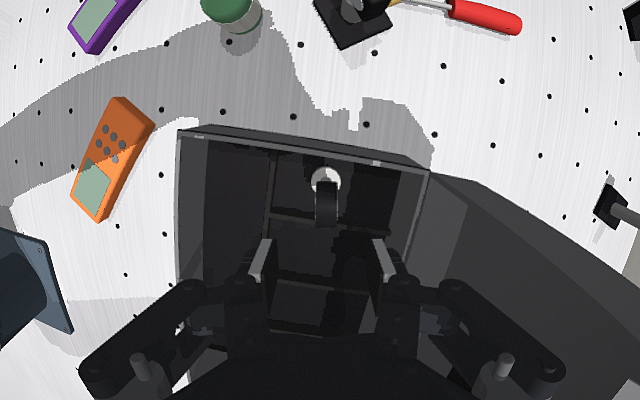

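send_rows --motion '[[[0,0,0],[0.3,-0.1,-3],120],[[0,0,0],[0.3,-0.1,-6],120],[[0,0,0],[0.3,-0.1,-8.5],120],[[0,0,0],[0.3,-0.1,-9.8],120],[[0,0,0],[0.3,-0.1,-10.2],120]]'

```text
t: 19.0
position: [0.5299, 0.2392, 0.0741]
tcp_rot: [[-0.104, 0.995, -0.005], [0.995, 0.104, -0.002], [-0.001, -0.005, -1.0]]
contact_force: [-0.7, 0.7, 0.1]
grip_width: 0.529
```

```bash
python3 - <<'E'
from h import *
s=st();go([.530,.2399,.071],Rdown(5.8))
c=cam('wrist');save(c,'w20')
E
```

```text
t 19.00 pos [0.5299 0.2392 0.0741] z [-0.005 -0.002 -1.   ] y [ 0.995  0.104 -0.005] F [-0.7  0.7  0.1] g 0.529 q [ 0.31  0.22 -0.02  1.33  0.    1.78]
turn [ 0.09 -0.29 -0.14] shift cm [ 0.01  0.07 -0.31]
```

View pics/w20.png

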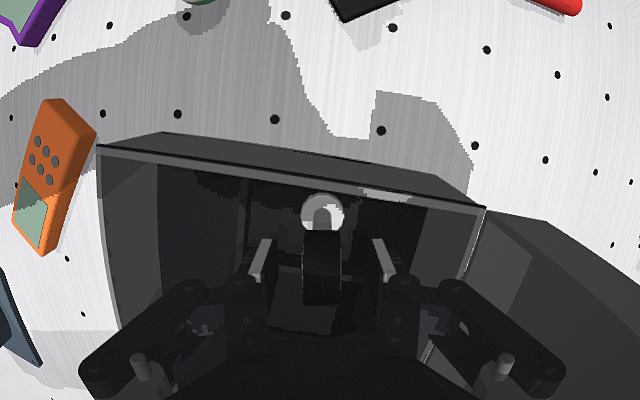

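send_rows --motion '[[[0.1,-0.3,0],[0,0.1,-0.3],130],[[0.1,-0.3,0],[0,0.1,-0.3],170],[[0.1,-0.3,0],[0,0.1,-0.3],200],[[0.1,-0.3,0],[0,0.1,-0.3],230],[[0.1,-0.3,0],[0,0.1,-0.3],255]]' --force 30

```text
t: 19.55
position: [0.5311, 0.2405, 0.0727]
tcp_rot: [[-0.103, 0.995, 0.003], [0.995, 0.103, 0.001], [0.001, 0.003, -1.0]]
contact_force: [-0.0, -0.2, 4.2]
grip_width: 0.182
```

send_rows --motion '[[[0,0,0],[0,0,0],255],[[0,0,0],[0,0,0],255],[[0,0,0],[0,0,0],255],[[0,0,0],[0,0,0.5],255],[[0,0,0],[0,0,1],255]]'

```text
t: 20.05
position: [0.5305, 0.2403, 0.0823]
tcp_rot: [[-0.103, 0.995, 0.001], [0.995, 0.103, 0.001], [0.0, 0.001, -1.0]]
contact_force: [0.6, 1.0, -0.9]
grip_width: 0.184
```

```bash
python3 - <<'E'
from h import *
s=st()
c=cam('wrist');save(c,'w21')
E
```

```text
t 20.05 pos [0.5305 0.2403 0.0823] z [ 0.001  0.001 -1.   ] y [0.995 0.103 0.001] F [ 0.6  1.  -0.9] g 0.184 q [ 0.31  0.21 -0.02  1.34  0.    1.78]
```

View pics/w21.png

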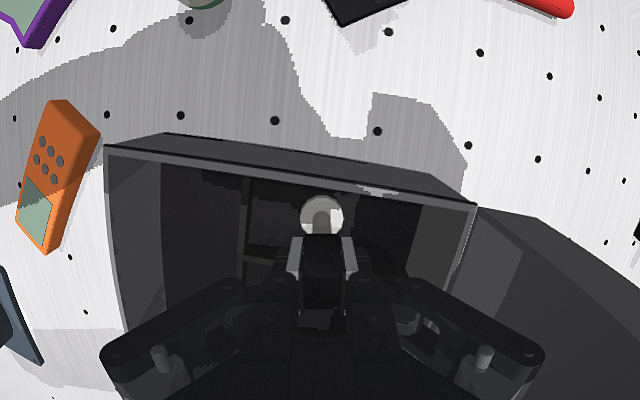

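send_rows --motion '[[[0,0,0],[0,0,3],255],[[0,0,0],[0,0,6.5],255],[[0,0,0],[0,0,10],255],[[0,0,0],[-1,-1,13],255],[[0,0,0],[-2,-3,14],255]]'

```text
t: 20.6
position: [0.5129, 0.2117, 0.2283]
tcp_rot: [[-0.105, 0.994, 0.01], [0.994, 0.105, 0.004], [0.003, 0.011, -1.0]]
contact_force: [0.8, 0.5, -1.2]
grip_width: 0.183
```

send_rows --motion '[[[0,0,0],[-0.5,-2.5,0],255],[[0,0,0],[-1,-6,0],255],[[0,0,0],[-1,-10,0],255],[[0,0,0],[-1,-14,0],255],[[0,0,0],[-1,-18,0],255]]'

```text
t: 21.1
position: [0.5026, 0.0304, 0.2286]
tcp_rot: [[-0.106, 0.994, 0.011], [0.994, 0.106, 0.004], [0.003, 0.011, -1.0]]
contact_force: [0.4, 0.7, -0.5]
grip_width: 0.182
```

send_rows --motion '[[[0,0,0],[0,-4,0],255],[[0,0,0],[0,-8,0],255],[[0,0,0],[1,-12,0],255],[[0,0,0],[3,-16,0],255],[[0,0,0],[5,-20,0],255]]'

```text
t: 21.6
position: [0.553, -0.1713, 0.2292]
tcp_rot: [[-0.105, 0.994, 0.012], [0.994, 0.105, 0.003], [0.002, 0.012, -1.0]]
contact_force: [0.3, 0.7, -0.4]
grip_width: 0.188
```

```bash
python3 - <<'E'
from h import *
s=st();go([.625,-.2013,.10],Rdown(4.45))
E
```

```text
t 21.60 pos [ 0.553  -0.1713  0.2292] z [ 0.012  0.003 -1.   ] y [0.994 0.105 0.012] F [ 0.3  0.7 -0.4] g 0.188 q [-0.42  0.18  0.24  1.62  0.01  1.04]
turn [-0.19  0.7  -1.6 ] shift cm [  7.2   -3.   -12.92]
```

send_rows --motion '[[[-0.1,0.3,-0.8],[3,-1,-2],255],[[-0.2,0.7,-1.6],[6,-2.2,-5],255],[[-0.2,0.7,-1.6],[7.2,-3,-9],255],[[-0.2,0.7,-1.6],[7.2,-3,-12],255],[[-0.2,0.7,-1.6],[7.2,-3,-12.9],255]]'

```text
t: 22.1
position: [0.6221, -0.2003, 0.0943]
tcp_rot: [[-0.077, 0.997, -0.009], [0.997, 0.077, 0.004], [0.004, -0.008, -1.0]]
contact_force: [-0.3, 0.5, -1.9]
grip_width: 0.186
```

```bash
python3 - <<'E'
from h import *
s=st();go([.625,-.2013,.0687],Rdown(4.45))
c=cam('wrist');save(c,'w22');c=cam('side');save(c,'s22',(300,100,560,300),3)
E
```

```text
t 22.10 pos [ 0.6221 -0.2003  0.0943] z [-0.009  0.004 -1.   ] y [ 0.997  0.077 -0.008] F [-0.3  0.5 -1.9] g 0.186 q [-0.41  0.41  0.25  1.42 -0.    1.08]
turn [-0.22 -0.5   0.01] shift cm [ 0.29 -0.1  -2.56]
```

View pics/w22.png

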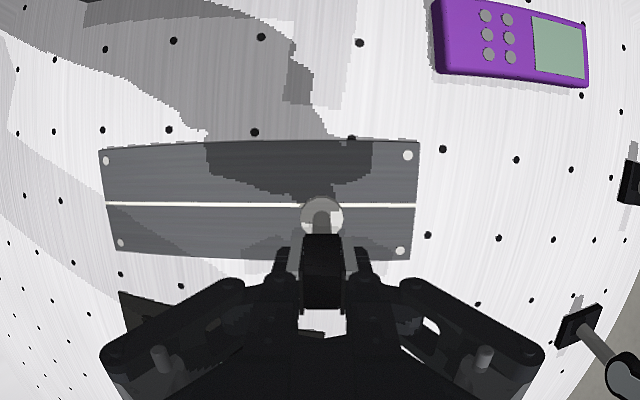

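View pics/s22.png

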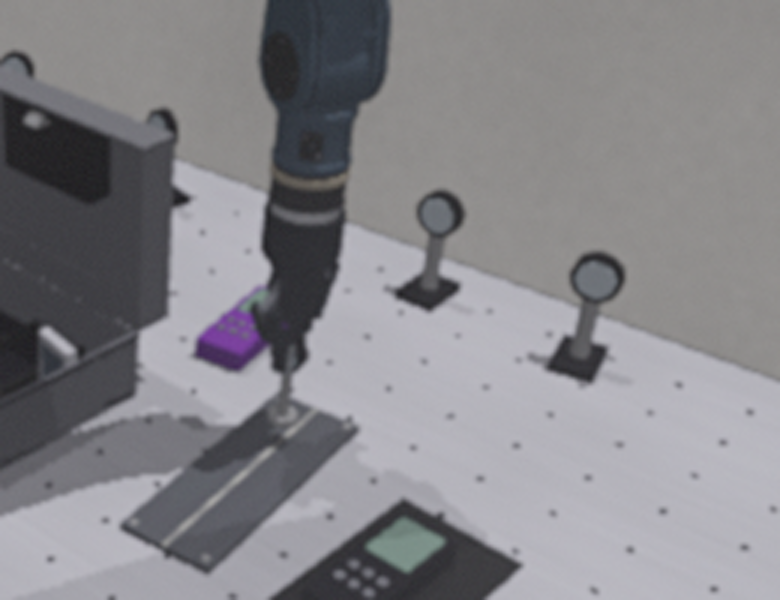

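```bash
python3 - <<'E'
from h import *
c=cam('wrist');I=c['img'].astype(int).sum(2)
for u in (130,180,240,380,405):
    v=190+np.argmax(I[190:225,u]); p=ray_z(c,u,v,.008); print(u,v,np.round(p,4), 'model y',round(-.2065+.0778*(p[0]-.5575),4))
E
```

```text
130 202 [ 0.4493 -0.2167  0.008 ] model y -0.2149
180 202 [ 0.5032 -0.212   0.008 ] model y -0.2107
240 203 [ 0.5575 -0.2083  0.008 ] model y -0.2065
380 203 [ 0.6698 -0.1993  0.008 ] model y -0.1978
405 202 [ 0.6904 -0.1969  0.008 ] model y -0.1962
```

send_rows --motion '[[[-0.2,-0.5,0],[0.3,-0.1,-0.5],255],[[-0.2,-0.5,0],[0.3,-0.1,-1.2],255],[[-0.2,-0.5,0],[0.3,-0.1,-1.8],255],[[-0.2,-0.5,0],[0.3,-0.1,-2.0],255],[[-0.2,-0.5,0],[0.3,-0.1,-2.0],255]]'

```text
t: 22.75
position: [0.6272, -0.2019, 0.0799]
tcp_rot: [[-0.078, 0.997, 0.007], [0.997, 0.078, -0.003], [-0.004, 0.007, -1.0]]
contact_force: [-0.1, -0.5, -1.8]
grip_width: 0.184
```

```bash
python3 - <<'E'
from h import *
s=st();go([.625,-.2013,.0687],Rdown(4.45))
E
```

```text
t 22.75 pos [ 0.6272 -0.2019  0.0799] z [ 0.007 -0.003 -1.   ] y [0.997 0.078 0.007] F [-0.1 -0.5 -1.8] g 0.184 q [-0.41  0.4   0.22  1.37  0.    1.08]
turn [ 0.17  0.41 -0.01] shift cm [-0.22  0.06 -1.12]
```

send_rows --motion '[[[0.2,0.4,0],[0,0,-0.4],255],[[0.2,0.4,0],[0,0,-0.7],255],[[0.2,0.4,0],[0,0,-0.9],255],[[0.2,0.4,0],[0,0,-0.9],255],[[0.2,0.4,0],[0,0,-0.9],255]]'

```text
t: 23.25
position: [0.6272, -0.2019, 0.0708]
tcp_rot: [[-0.078, 0.997, 0.0], [0.997, 0.078, 0.001], [0.001, 0.0, -1.0]]
contact_force: [0.3, 0.4, -1.3]
grip_width: 0.182
```

```bash
python3 - <<'E'
from h import *
s=st();go([.627,-.2020,.0687],Rdown(4.45))
E
```

```text
t 23.25 pos [ 0.6272 -0.2019  0.0708] z [ 0.     0.001 -1.   ] y [0.997 0.078 0.   ] F [ 0.3  0.4 -1.3] g 0.182 q [-0.41  0.42  0.21  1.37  0.    1.08]
turn [-0.03  0.   -0.01] shift cm [-0.02 -0.01 -0.21]
```

Very upright. Lower until touch.

send_rows --motion '[[[0,0,0],[0,0,-0.1],255],[[0,0,0],[0,0,-0.2],255],[[0,0,0],[0,0,-0.25],255],[[0,0,0],[0,0,-0.25],255],[[0,0,0],[0,0,-0.25],255]]'

```text
t: 23.75
position: [0.6273, -0.202, 0.0688]
tcp_rot: [[-0.078, 0.997, 0.001], [0.997, 0.078, 0.0], [0.0, 0.001, -1.0]]
contact_force: [-1.6, -0.5, 1.6]
grip_width: 0.184
```

```bash
python3 - <<'E'
from h import *
s=st();c=cam('side');save(c,'s23',(370,180,450,260),7)
E
```

```text
t 23.75 pos [ 0.6273 -0.202   0.0688] z [ 0.001  0.    -1.   ] y [0.997 0.078 0.001] F [-1.6 -0.5  1.6] g 0.184 q [-0.41  0.42  0.21  1.36  0.    1.08]
```

View pics/s23.png

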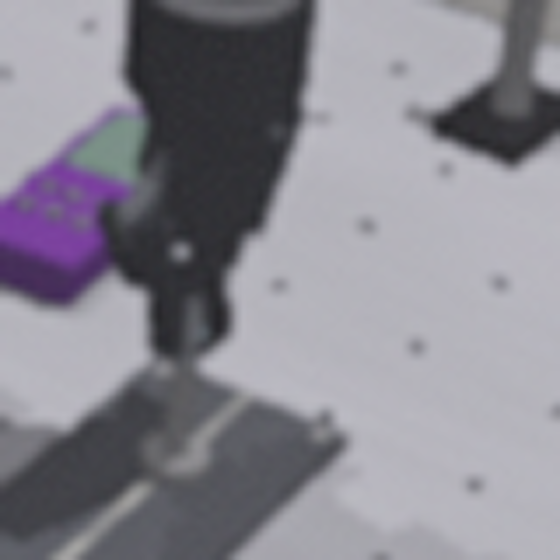

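send_rows --motion '[[[0,0,0],[0,0,0],215],[[0,0,0],[0,0,0],190],[[0,0,0],[0,0,0],160],[[0,0,0],[0,0,0],120],[[0,0,0],[0,0,0],120]]'

```text
t: 24.3
position: [0.6273, -0.202, 0.0687]
tcp_rot: [[-0.078, 0.997, 0.001], [0.997, 0.078, 0.0], [0.0, 0.001, -1.0]]
contact_force: [-0.4, 0.5, 0.3]
grip_width: 0.528
```

send_rows --motion '[[[0,0,0],[0,0,1],120],[[0,0,0],[0,0,3],120],[[0,0,0],[0,0,6],120],[[0,0,0],[0,0,10],120],[[0,0,0],[0,0,14],120]]'

```text
t: 24.8
position: [0.627, -0.2018, 0.2104]
tcp_rot: [[-0.078, 0.997, 0.0], [0.997, 0.078, 0.0], [0.0, 0.0, -1.0]]
contact_force: [-0.0, -0.2, -0.1]
grip_width: 0.531
```

```bash
python3 - <<'E'
from h import *
s=st();c=cam('side');save(c,'s24',(370,180,450,260),7)
c=cam('wrist');save(c,'w24')
W=c['W'];m=(W[...,2]>.075)&(W[...,2]<.115)&(abs(W[...,0]-.627)<.04)&(abs(W[...,1]+.202)<.04)
q=W[m];print(m.sum(),rect(q[q[:,2]>.09][:,:2]),np.percentile(q[:,2],99))
go([.5142,.0087,.16],Rdown(-13.6))
E
```

```text
t 24.80 pos [ 0.627  -0.2018  0.2104] z [ 0.  0. -1.] y [0.997 0.078 0.   ] F [-0.  -0.2 -0.1] g 0.531 q [-0.41  0.41  0.48  1.64  0.    1.08]
679 (array([ 0.62782222, -0.20196606]), np.float32(0.03167026), np.float32(0.01536023), np.float32(-85.57013)) 0.10483826317483015
turn [  0.45   0.75 -18.07] shift cm [-11.63  21.2   -5.83]
```

View pics/w24.png

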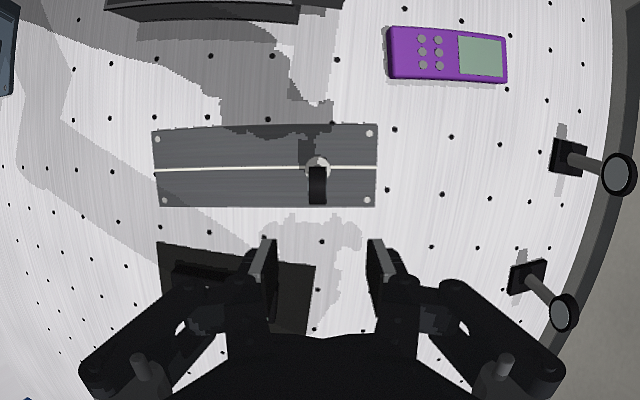

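View pics/s24.png

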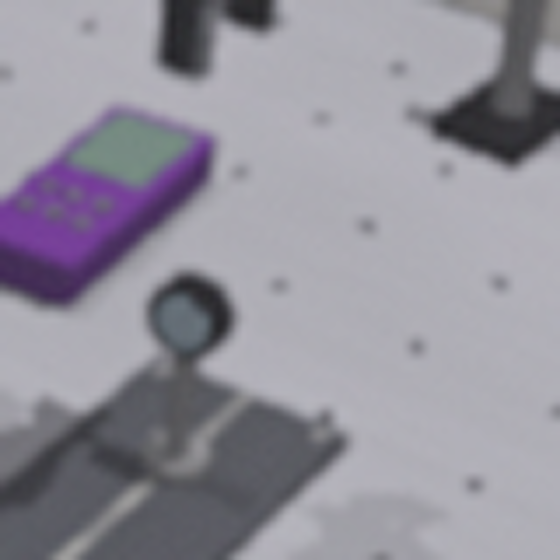

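send_rows --motion '[[[0,0,-3],[-4,0,0],120],[[0,0,-7],[-8,2,0],120],[[0,0,-10],[-11,6,0],120],[[0,0,-14],[-12,10,0],120],[[0,0,-18],[-12,14,0],120]]'

```text
t: 25.4
position: [0.5089, -0.0624, 0.2193]
tcp_rot: [[0.239, 0.971, 0.013], [0.971, -0.239, -0.01], [-0.007, 0.015, -1.0]]
contact_force: [0.3, 0.4, 0.0]
grip_width: 0.531
```

send_rows --motion '[[[0,0,0],[0,3,0],120],[[0,0,0],[0.2,5.5,-1],120],[[0,0,0],[0.4,7.1,-3],120],[[0,0,0],[0.4,7.1,-5],120],[[0,0,0],[0.4,7.1,-5.5],120]]'

```text
t: 25.9
position: [0.5113, 0.0094, 0.1622]
tcp_rot: [[0.237, 0.971, 0.009], [0.971, -0.237, -0.01], [-0.007, 0.011, -1.0]]
contact_force: [-1.5, 0.0, 0.0]
grip_width: 0.532
```

```bash
python3 - <<'E'
from h import *
s=st();c=cam('wrist');save(c,'w25');W=c['W']
m=(W[...,2]>.075)&(W[...,2]<.095)&(abs(W[...,0]-.514)<.04)&(abs(W[...,1]-.009)<.035)
m=cv2.morphologyEx(m.astype(np.uint8),cv2.MORPH_OPEN,np.ones((3,3)))
n,l,stt,_=cv2.connectedComponentsWithStats(m)
for i in range(1,n):
  if stt[i,4]>100:
    q=W[l==i];print(stt[i],rect(q[:,:2]),np.percentile(q[:,2],[1,50,99]))
go([.5142,.0087,.06],Rdown(-13.6))
c=cam('top');save(c,'t25')
E
```

```text
t 25.90 pos [0.5113 0.0094 0.1622] z [ 0.009 -0.01  -1.   ] y [ 0.971 -0.237  0.011] F [-1.5  0.   0. ] g 0.532 q [-0.11 -0.   -0.09  1.47 -0.01  1.7 ]
[ 316  169   17   72 1188] (array([0.51403815, 0.00731443]), np.float32(0.054813277), np.float32(0.012269145), np.float32(75.94751)) [0.07661907 0.08692194 0.0884675 ]
turn [0.56 0.52 0.18] shift cm [  0.28  -0.02 -10.23]
```

View pics/w25.png

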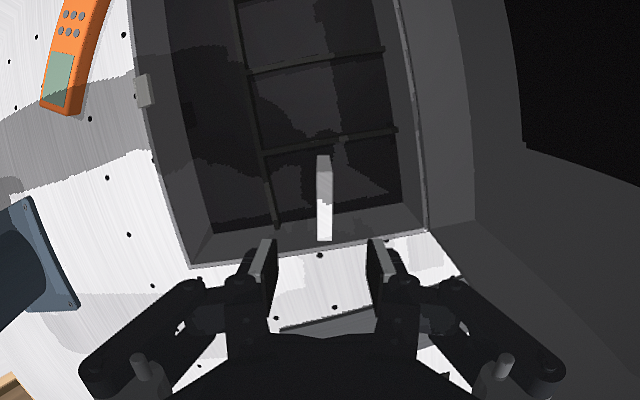

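View pics/t25.png

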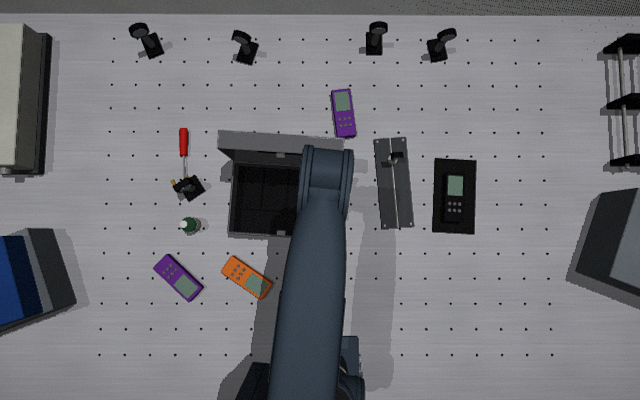

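send_rows --motion '[[[0.6,0.5,0],[0.3,-0.1,-3],120],[[0.6,0.5,-0.3],[0.3,-0.1,-6],120],[[0.6,0.5,-0.3],[0.3,-0.1,-9],120],[[0.6,0.5,-0.3],[0.3,-0.1,-11],120],[[0.6,0.5,-0.3],[0.3,-0.1,-11.4],120]]'

```text
t: 26.5
position: [0.5136, 0.0071, 0.0479]
tcp_rot: [[0.245, 0.97, -0.002], [0.97, -0.245, 0.001], [0.0, -0.002, -1.0]]
contact_force: [-0.1, 0.9, 0.0]
grip_width: 0.526
```

```bash
python3 - <<'E'
from h import *
s=st();go([.514,.008,.048],Rdown(-14))
c=cam('wrist');save(c,'w26')
E
```

```text
t 26.50 pos [0.5136 0.0071 0.0479] z [-0.002  0.001 -1.   ] y [ 0.97  -0.245 -0.002] F [-0.1  0.9  0. ] g 0.526 q [-0.12  0.06 -0.25  1.26  0.    1.7 ]
turn [-0.05 -0.1   0.18] shift cm [0.04 0.09 0.01]
```

View pics/w26.png

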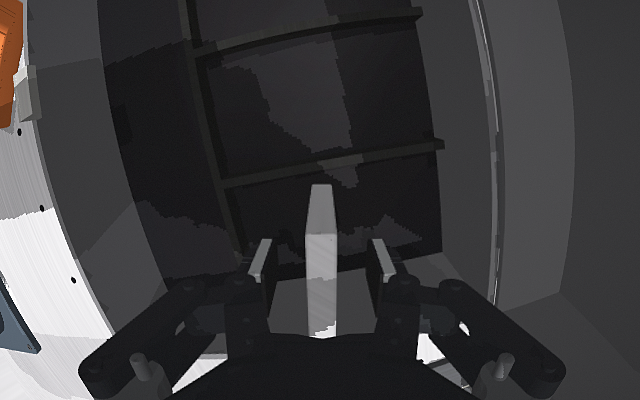

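send_rows --motion '[[[0,0,0],[0,0.1,0],150],[[0,0,0],[0,0.1,0],190],[[0,0,0],[0,0.1,0],220],[[0,0,0],[0,0.1,0],255],[[0,0,0],[0,0.1,0],255]]'

```text
t: 27.05
position: [0.5157, 0.008, 0.0507]
tcp_rot: [[0.245, 0.97, 0.003], [0.97, -0.245, 0.0], [0.001, 0.003, -1.0]]
contact_force: [-0.9, 0.7, 6.0]
grip_width: 0.133
```

send_rows --motion '[[[0,0,0],[0,0,0],255],[[0,0,0],[0,0,0],255],[[0,0,0],[0,0,0.7],255],[[0,0,0],[0,0,1.7],255],[[0,0,0],[0,0,3],255]]'

```text
t: 27.55
position: [0.5151, 0.008, 0.0809]
tcp_rot: [[0.245, 0.97, 0.002], [0.97, -0.245, 0.0], [0.001, 0.002, -1.0]]
contact_force: [-0.3, -0.2, -0.9]
grip_width: 0.134
```

```bash
python3 - <<'E'
from h import *
s=st()
c=cam('wrist');save(c,'w27')
E
```

```text
t 27.55 pos [0.5151 0.008  0.0809] z [ 0.002  0.    -1.   ] y [ 0.97  -0.245  0.002] F [-0.3 -0.2 -0.9] g 0.134 q [-0.11  0.04 -0.21  1.32  0.    1.7 ]
```

View pics/w27.png

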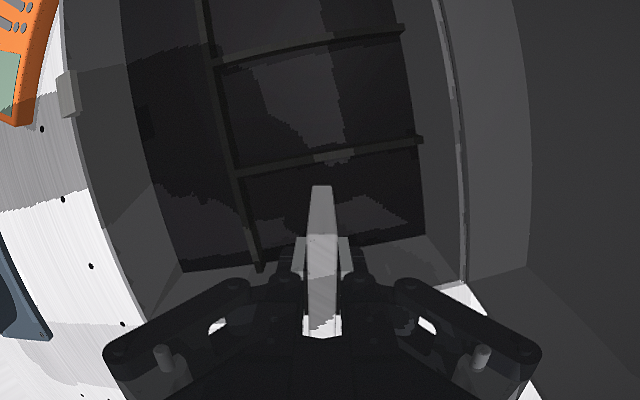

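send_rows --motion '[[[0,0,0],[0,0,3],255],[[0,0,2],[0,0,7],255],[[0,0,6],[0,-2,10],255],[[0,0,12],[-0.5,-5.5,10],255],[[0,0,18.6],[-1,-9,10],255]]'

```text
t: 28.1
position: [0.5087, -0.0831, 0.1873]
tcp_rot: [[-0.084, 0.996, 0.012], [0.996, 0.084, 0.0], [-0.001, 0.012, -1.0]]
contact_force: [0.8, -0.1, -0.9]
grip_width: 0.137
```

send_rows --motion '[[[0,0,0],[-0.1,-3.5,0],255],[[0,0,0],[-0.2,-7,0],255],[[0,0,0],[-0.4,-10,-1],255],[[0,0,0],[-0.5,-12.5,-4],255],[[0,0,0],[-0.5,-13,-7],255]]'

```text
t: 28.6
position: [0.5047, -0.2169, 0.1185]
tcp_rot: [[-0.08, 0.997, 0.016], [0.997, 0.08, -0.003], [-0.005, 0.016, -1.0]]
contact_force: [-0.1, 1.1, 0.1]
grip_width: 0.134
```

```bash
python3 - <<'E'
from h import *
s=st();go([.5,-.2118,.07],Rdown(4.45))
c=cam('wrist');save(c,'w28')
E
```

```text
t 28.60 pos [ 0.5047 -0.2169  0.1185] z [ 0.016 -0.003 -1.   ] y [0.997 0.08  0.016] F [-0.1  1.1  0.1] g 0.134 q [-0.53  0.1  -0.07  1.39  0.01  0.96]
turn [ 0.19  0.92 -0.16] shift cm [-0.47  0.51 -4.85]
```

View pics/w28.png

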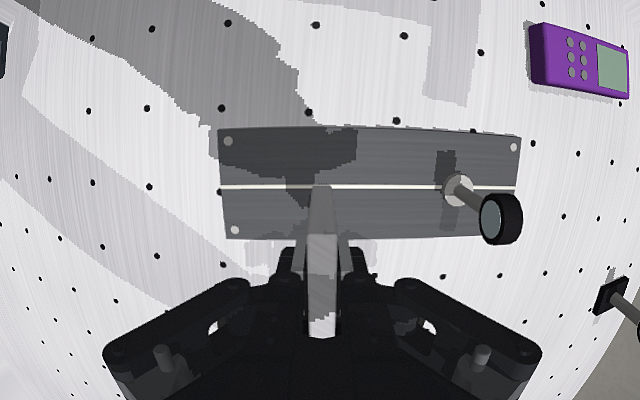

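send_rows --motion '[[[0.2,0.9,-0.1],[-0.2,0.5,-1.5],255],[[0.2,0.9,-0.1],[-0.2,0.5,-3],255],[[0.2,0.9,-0.1],[-0.2,0.5,-4.2],255],[[0.2,0.9,-0.1],[-0.2,0.5,-4.8],255],[[0.2,0.9,-0.1],[-0.2,0.5,-4.8],255]]'

```text
t: 29.15
position: [0.4987, -0.2085, 0.0627]
tcp_rot: [[-0.08, 0.997, -0.011], [0.997, 0.08, 0.007], [0.008, -0.01, -1.0]]
contact_force: [1.0, 0.4, -0.6]
grip_width: 0.134
```

```bash
python3 - <<'E'
from h import *
s=st();x=s['position'][0];go([x,-.2073+.0778*(x-.5575),.049],Rdown(4.45))
E
```

```text
t 29.15 pos [ 0.4987 -0.2085  0.0627] z [-0.011  0.007 -1.   ] y [ 0.997  0.08  -0.01 ] F [ 1.   0.4 -0.6] g 0.134 q [-0.52  0.13 -0.15  1.3   0.    0.97]
turn [-0.41 -0.63 -0.12] shift cm [ 0.   -0.34 -1.37]
```

send_rows --motion '[[[-0.4,-0.6,-0.1],[0,-0.3,-0.4],255],[[-0.4,-0.6,-0.1],[0,-0.3,-0.8],255],[[-0.4,-0.6,-0.1],[0,-0.3,-1.1],255],[[-0.4,-0.6,-0.1],[0,-0.3,-1.1],255],[[-0.4,-0.6,-0.1],[0,-0.3,-1.1],255]]'

```text
t: 29.65
position: [0.4987, -0.2115, 0.0517]
tcp_rot: [[-0.078, 0.997, -0.001], [0.997, 0.078, 0.0], [0.0, -0.001, -1.0]]
contact_force: [0.2, 0.5, -1.4]
grip_width: 0.14
```

```bash
python3 - <<'E'
from h import *
s=st();x=s['position'][0];go([x,-.2073+.0778*(x-.5575),.0467],Rdown(4.45))
E
```

```text
t 29.65 pos [ 0.4987 -0.2115  0.0517] z [-0.001  0.    -1.   ] y [ 0.997  0.078 -0.001] F [ 0.2  0.5 -1.4] g 0.14 q [-0.52  0.13 -0.17  1.27 -0.    0.97]
turn [-0.01 -0.03 -0.02] shift cm [ 0.   -0.03 -0.5 ]
```

send_rows --motion '[[[0,0,0],[0,0,-0.2],255],[[0,0,0],[0,0,-0.35],255],[[0,0,0],[0,0,-0.45],255],[[0,0,0],[0,0,-0.5],255],[[0,0,0],[0,0,-0.5],255]]'

```text
t: 30.15
position: [0.4987, -0.2115, 0.0468]
tcp_rot: [[-0.078, 0.997, -0.001], [0.997, 0.078, 0.0], [0.0, -0.001, -1.0]]
contact_force: [-0.2, -0.1, -0.9]
grip_width: 0.139
```

send_rows --motion '[[[0,0,0],[0,0,-0.1],255],[[0,0,0],[0,0,-0.15],255],[[0,0,0],[0,0,-0.2],255],[[0,0,0],[0,0,-0.2],255],[[0,0,0],[0,0,-0.2],255]]'

```text
t: 30.65
position: [0.4988, -0.2116, 0.0467]
tcp_rot: [[-0.078, 0.997, 0.0], [0.997, 0.078, -0.0], [-0.0, -0.0, -1.0]]
contact_force: [-3.9, 1.0, 7.5]
grip_width: 0.137
```

send_rows --motion '[[[0,0,0],[0,0,0],255],[[0,0,0],[0,0,0],225],[[0,0,0],[0,0,0],190],[[0,0,0],[0,0,0],150],[[0,0,0],[0,0,0],120]]'

```text
t: 31.15
position: [0.4987, -0.2116, 0.0465]
tcp_rot: [[-0.078, 0.997, -0.0], [0.997, 0.078, -0.0], [-0.0, -0.0, -1.0]]
contact_force: [-0.9, -0.2, 0.2]
grip_width: 0.531
```

send_rows --motion '[[[0,0,0],[0,0,0.5],120],[[0,0,0],[0,0,3],120],[[0,0,0],[0,0,7],120],[[0,0,0],[0,0,12],120],[[0,0,0],[0,0,17],120]]'

```text
t: 31.65
position: [0.4982, -0.2112, 0.218]
tcp_rot: [[-0.078, 0.997, -0.001], [0.997, 0.078, 0.0], [0.0, -0.001, -1.0]]
contact_force: [0.6, -0.8, -0.9]
grip_width: 0.531
```

send_rows --motion '[[[0,0,8],[-2,2,3],120],[[0,0,16],[-4,4,5],120],[[0,0,24],[-6,7,5],120],[[0,0,32],[-7,10,5],120],[[0,0,40],[-8,14,5],120]]'

```text
t: 32.15
position: [0.4178, -0.071, 0.2688]
tcp_rot: [[-0.703, 0.711, 0.001], [0.711, 0.703, -0.001], [-0.002, -0.0, -1.0]]
contact_force: [1.3, 0.9, 0.3]
grip_width: 0.531
```

```bash
python3 - <<'E'
from h import *
s=st();c=cam('wrist');save(c,'w29');c=cam('side');save(c,'s29',(320,150,520,310),4);c=cam('top');save(c,'t29',(350,110,510,250),5)
W=c['W']
for x0,y0,zz in ((.627,-.202,.095),(.499,-.2115,.07)):
    m=(W[...,2]>zz)&(abs(W[...,0]-x0)<.04)&(abs(W[...,1]-y0)<.05)&(W[...,2]<.13)
    q=W[m];print(m.sum(),rect(q[:,:2]),np.percentile(q[:,2],95))
E
```

```text
t 32.15 pos [ 0.4178 -0.071   0.2688] z [ 0.001 -0.001 -1.   ] y [ 0.711  0.703 -0.   ] F [1.3 0.9 0.3] g 0.531 q [-0.33 -0.2  -0.06  1.71 -0.    0.47]
60 (array([ 0.62757307, -0.20082103]), np.float32(0.029912729), np.float32(0.015597915), np.float32(-84.852066)) 0.10642107047146761
59 (array([ 0.50085109, -0.21242261]), np.float32(0.050561372), np.float32(0.011812491), np.float32(-88.36454)) 0.08596064316306512
```

View pics/s29.png

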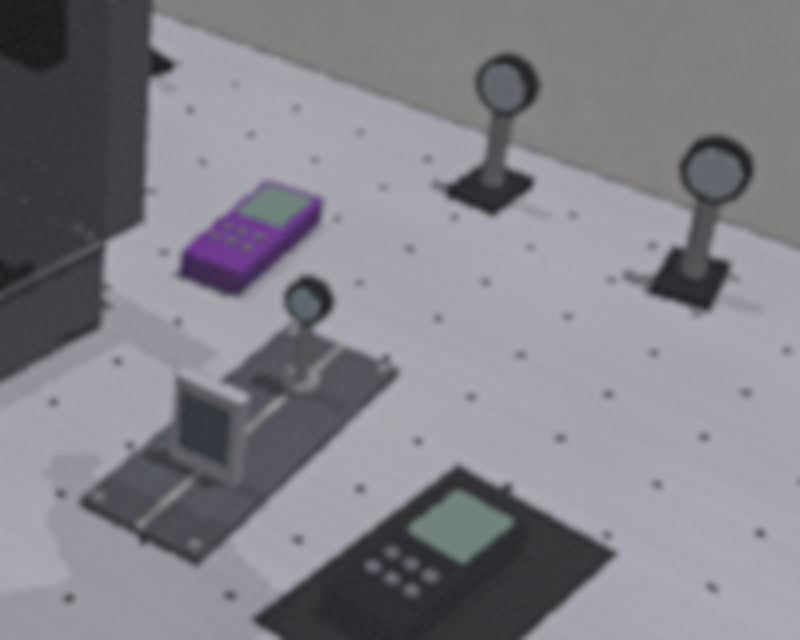

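View pics/t29.png

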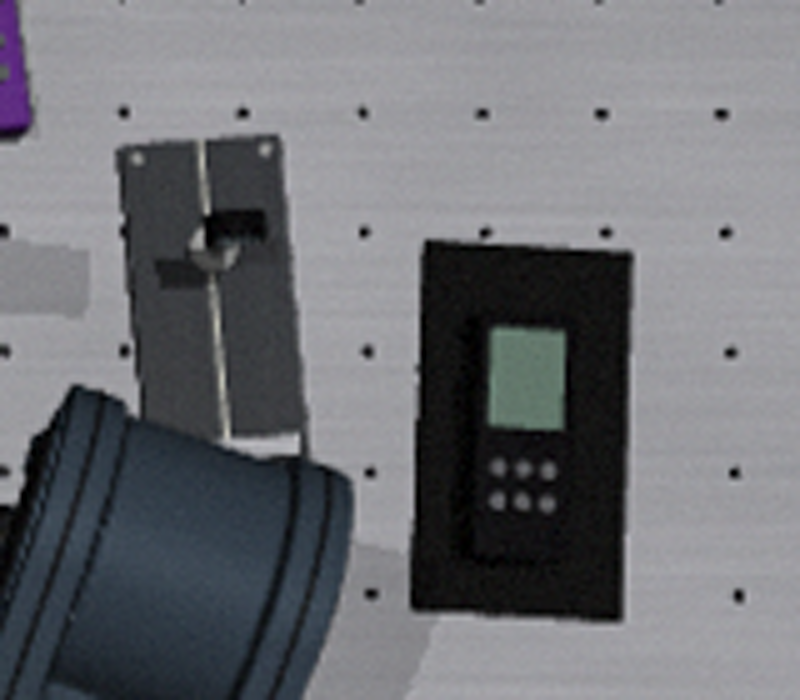

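```bash
python3 - <<'E'
from h import *
go([.50,.02,.40],Rdown(86.4))
E
```

```text
turn [4.000e-02 8.000e-02 4.177e+01] shift cm [ 8.2   8.98 13.1 ]
```

send_rows --motion '[[[0,0,8],[0,1,3],255],[[0,0,16],[1,3,7],255],[[0,0,25],[3,5,11],255],[[0,0,33],[6,7,13],255],[[0,0,41.6],[9,9,13],255]]'

```text
t: 32.8
position: [0.5103, 0.0197, 0.4033]
tcp_rot: [[-0.998, 0.062, 0.01], [0.062, 0.998, -0.002], [-0.01, -0.001, -1.0]]
contact_force: [0.2, -0.9, 0.2]
grip_width: -0.007
```

send_rows --motion '[[[0,0,0],[4,0,0],255],[[0,0,0],[8,0,0],255],[[0,0,0],[12,0,0],255],[[0,0,0],[16,0,0],255],[[0,0,0],[18,0,0],255]]'

```text
t: 33.3
position: [0.6287, 0.0167, 0.4061]
tcp_rot: [[-0.996, 0.065, -0.057], [0.064, 0.998, 0.009], [0.057, 0.006, -0.998]]
contact_force: [22.3, -0.6, 42.9]
grip_width: -0.0
```

```bash
python3 - <<'E'
from h import *
st();go([.69,.015,.268],Rdown(86.4)); save(cam('wrist'),'w30')
E
```

```text
t 33.30 pos [0.6287 0.0167 0.4061] z [-0.057  0.009 -0.998] y [0.065 0.998 0.006] F [22.3 -0.6 42.9] g -0.0 q [-0.08  0.76  1.42  2.29  0.   -0.02]
turn [-0.54 -3.26  0.09] shift cm [  6.13  -0.17 -13.81]
```

View pics/w30.png

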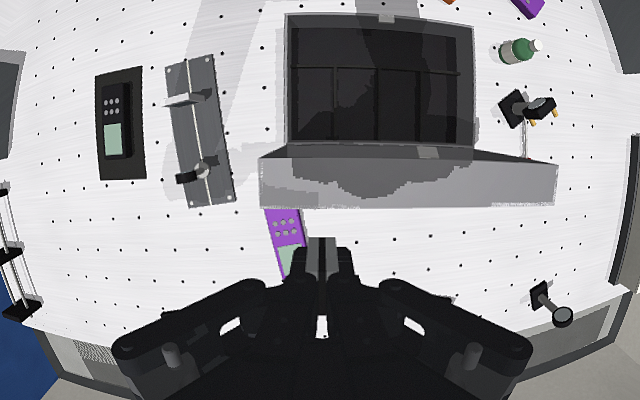

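send_rows --motion '[[[0,-0.5,0],[-2,0,-1],255],[[-0.3,-1.5,0],[-3,0,-3],255],[[-0.5,-3.3,0],[-3,0,-5],255],[[-0.5,-3.3,0],[-2,0,-7],255],[[-0.5,-3.3,0],[-1,0,-7.3],255]]'

```text
t: 33.85
position: [0.6141, 0.0149, 0.3243]
tcp_rot: [[-0.998, 0.068, -0.018], [0.068, 0.998, 0.001], [0.018, -0.0, -1.0]]
contact_force: [-0.1, -0.0, -0.7]
grip_width: 0.002
```

```bash
python3 - <<'E'
from h import *
st();go([.69,.015,.33],Rdown(86.4))
E
```

```text
t 33.85 pos [0.6141 0.0149 0.3243] z [-0.018  0.001 -1.   ] y [ 0.068  0.998 -0.   ] F [-0.1 -0.  -0.7] g 0.002 q [-0.08  0.38  0.67  1.88 -0.   -0.02]
turn [-0.06 -1.03  0.27] shift cm [7.59 0.01 0.57]
```

send_rows --motion '[[[0,-0.5,0],[2,0,0.5],255],[[0,-1,0],[4.5,0,0.4],255],[[0,-1,0],[6.5,0,0.2],255],[[0,-1,0],[8,0,0],255],[[0,-1,0],[8.3,0,0],255]]'

```text
t: 34.35
position: [0.6988, 0.0135, 0.3217]
tcp_rot: [[-0.998, 0.07, -0.002], [0.07, 0.998, 0.001], [0.002, 0.001, -1.0]]
contact_force: [-0.6, -0.1, 0.3]
grip_width: 0.0
```

```bash
python3 - <<'E'
from h import *
st();go([.695,.015,.268],Rdown(86.4)); save(cam('wrist'),'w31')
E
```

```text
t 34.35 pos [0.6988 0.0135 0.3217] z [-0.002  0.001 -1.   ] y [0.07  0.998 0.001] F [-0.6 -0.1  0.3] g 0.0 q [-0.08  0.69  1.1   1.99  0.   -0.01]
turn [-0.04 -0.13  0.39] shift cm [-0.38  0.15 -5.37]
```

View pics/w31.png

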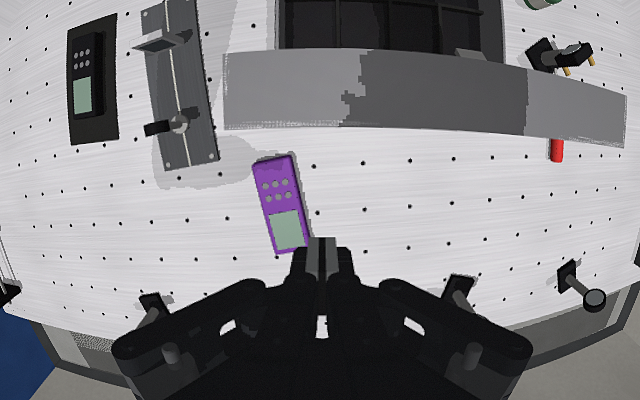

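send_rows --motion '[[[0,0,0],[0,0,-2],255],[[0,0,0],[0,0,-4],255],[[0,0,0],[0,0.1,-5.2],255],[[0,0,0],[-1,0.1,-5.2],255],[[0,0,0],[-2,0.1,-5.2],255]]'

```text
t: 34.9
position: [0.6772, 0.0141, 0.2699]
tcp_rot: [[-0.998, 0.07, -0.003], [0.07, 0.998, 0.001], [0.003, 0.0, -1.0]]
contact_force: [-0.5, 0.0, 0.6]
grip_width: 0.002
```

send_rows --motion '[[[0,0,0],[-1.2,0,0.2],255],[[0,0,0],[-2.4,0,0.4],255],[[0,0,0],[-3.6,0.1,0.5],255],[[0,0,0],[-4.8,0.2,0.5],255],[[0,0,0],[-6,0.3,0.4],255]]'

```text
t: 35.4
position: [0.6197, 0.0158, 0.2781]
tcp_rot: [[-0.997, 0.072, 0.009], [0.072, 0.997, -0.002], [-0.01, -0.001, -1.0]]
contact_force: [6.0, -0.9, 6.0]
grip_width: -0.004
```

```bash
python3 - <<'E'
from h import *
st(); c=cam('side');save(c,'s32',(150,60,470,300),2.4)
E
```

```text
t 35.40 pos [0.6197 0.0158 0.2781] z [ 0.009 -0.002 -1.   ] y [ 0.072  0.997 -0.001] F [ 6.  -0.9  6. ] g -0.004 q [-0.08  0.32  0.5   1.74 -0.   -0.01]
```

View pics/s32.png

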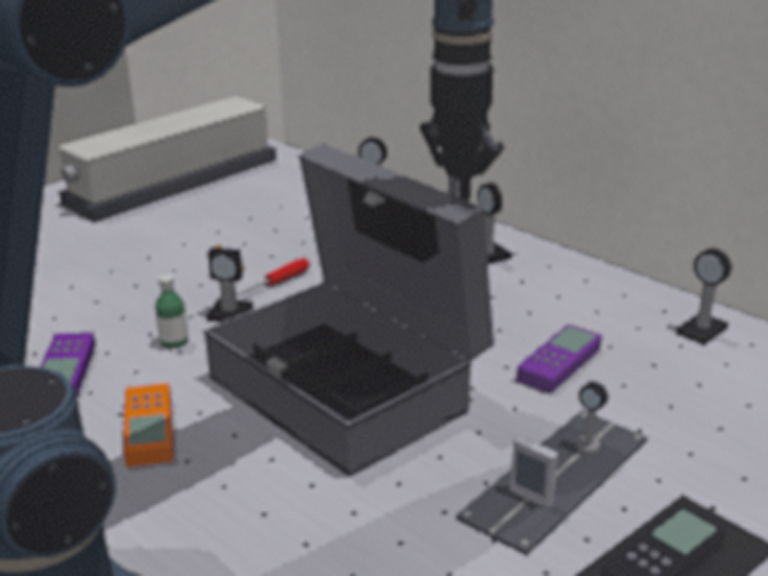

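send_rows --motion '[[[0,0,0],[-1.6,0.1,0.1],255],[[0,0,0],[-3.2,0.2,0],255],[[0,0,0],[-4.8,0.3,-0.3],255],[[0,0,0],[-6.4,0.4,-0.8],255],[[0,0,0],[-8,0.5,-1.4],255]]'

```text
t: 35.95
position: [0.5383, 0.0206, 0.2675]
tcp_rot: [[-0.997, 0.072, 0.014], [0.072, 0.997, -0.002], [-0.014, -0.001, -1.0]]
contact_force: [1.7, -0.9, 6.3]
grip_width: 0.005
```

send_rows --motion '[[[0,0,0],[-1.2,0.1,-0.5],255],[[0,0,0],[-2.4,0.1,-1],255],[[0,0,0],[-3.6,0.2,-1.6],255],[[0,0,0],[-4.6,0.3,-2.3],255],[[0,0,0],[-5.5,0.3,-3],255]]'

```text
t: 36.45
position: [0.4832, 0.0236, 0.2393]
tcp_rot: [[-0.997, 0.073, 0.018], [0.073, 0.997, -0.002], [-0.019, -0.001, -1.0]]
contact_force: [0.7, 1.2, 3.7]
grip_width: 0.001
```

```bash
python3 - <<'E'
from h import *
st(); c=cam('side');save(c,'s33',(150,60,470,300),2.4)
E
```

```text
t 36.45 pos [0.4832 0.0236 0.2393] z [ 0.018 -0.002 -1.   ] y [ 0.073  0.997 -0.001] F [0.7 1.2 3.7] g 0.001 q [-0.09 -0.08 -0.01  1.62 -0.   -0.02]
```

View pics/s33.png

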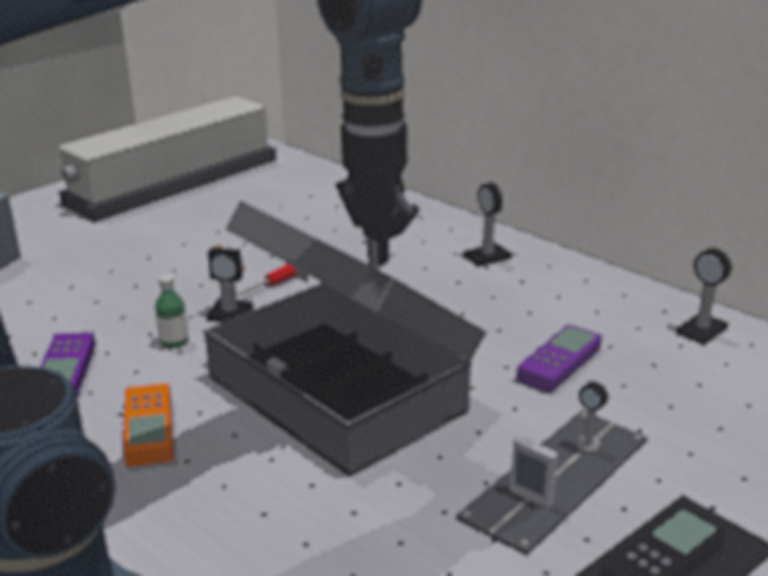

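send_rows --motion '[[[0,-0.2,0],[-1.5,0.1,-1.3],255],[[0,-0.4,0],[-3,0.2,-2.8],255],[[0,-0.6,0],[-4.4,0.3,-4.4],255],[[0,-0.8,0],[-5.4,0.3,-6],255],[[0,-1,0],[-6.2,0.4,-7.5],255]]'

```text
t: 37.0
position: [0.4194, 0.0273, 0.1631]
tcp_rot: [[-0.997, 0.074, 0.035], [0.074, 0.997, -0.003], [-0.035, 0.0, -0.999]]
contact_force: [0.8, -0.2, 1.3]
grip_width: -0.001
```

send_rows --motion '[[[0,0,0],[0,0,-0.8],255],[[0,0,0],[-0.2,0,-1.6],255],[[0,0,0],[-0.4,0,-2.4],255],[[0,0,0],[-0.4,0,-3.0],255],[[0,0,0],[-0.5,0,-3.5],255]]'

```text
t: 37.5
position: [0.4143, 0.0272, 0.1283]
tcp_rot: [[-0.997, 0.074, 0.035], [0.074, 0.997, -0.003], [-0.035, 0.0, -0.999]]
contact_force: [-2.1, -0.6, 4.0]
grip_width: -0.002
```

```bash
python3 - <<'E'
from h import *
st(); c=cam('side');save(c,'s34',(150,60,470,300),2.4)
E
```

```text
t 37.50 pos [0.4143 0.0272 0.1283] z [ 0.035 -0.003 -0.999] y [0.074 0.997 0.   ] F [-2.1 -0.6  4. ] g -0.002 q [-0.1  -0.28 -0.41  1.41  0.   -0.02]
```

View pics/s34.png

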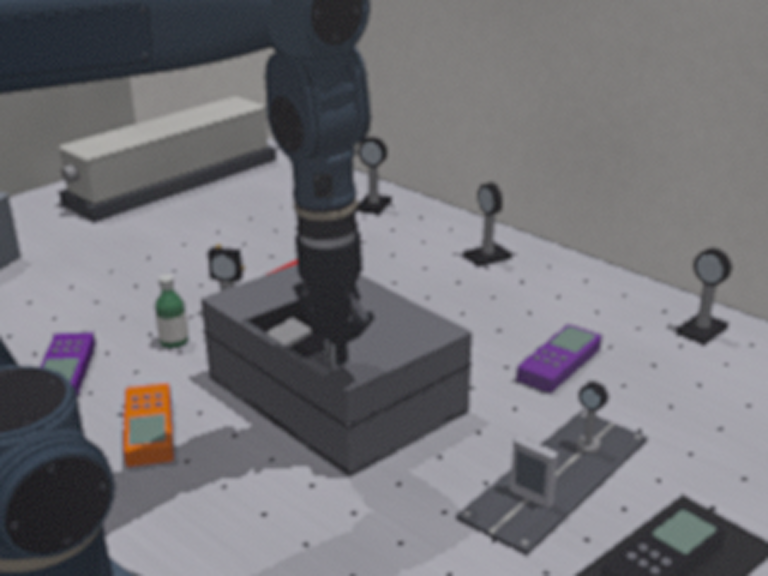

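send_rows --motion '[[[0,0,0],[0,0,-0.3],255],[[0,0,0],[0,0,-0.6],255],[[0,0,0],[0,0,-0.7],255],[[0,0,0],[0,0,-0.7],255],[[0,0,0],[0,0,-0.7],255]]'

```text
t: 38.05
position: [0.4145, 0.0272, 0.1249]
tcp_rot: [[-0.997, 0.074, 0.036], [0.074, 0.997, -0.003], [-0.037, -0.0, -0.999]]
contact_force: [-10.7, 1.0, 22.2]
grip_width: 0.005
```

send_rows --motion '[[[0,0,0],[0.2,0,-0.6],255],[[0,0,0],[0.2,0,-0.9],255],[[0,0,0],[0.2,0,-0.9],255],[[0,0,0],[0,0,1],255],[[0,0,0],[0,0,5],255]]'

```text
t: 38.55
position: [0.4126, 0.0274, 0.1729]
tcp_rot: [[-0.997, 0.074, 0.031], [0.074, 0.997, -0.003], [-0.031, -0.0, -1.0]]
contact_force: [0.9, -0.4, -0.5]
grip_width: -0.004
```

send_rows --motion '[[[0,0,0],[0,0,3],255],[[0,0,0],[0,0,6],255],[[0,0,0],[-2,0,9],255],[[0,0,0],[-6,0,10],255],[[0,0,0],[-10,0,10],255]]'

```text
t: 39.05
position: [0.3133, 0.0271, 0.2748]
tcp_rot: [[-0.997, 0.074, 0.036], [0.073, 0.997, -0.003], [-0.036, -0.001, -0.999]]
contact_force: [0.2, -0.1, -0.1]
grip_width: 0.003
```

```bash
python3 - <<'E'
from h import *
st(); c=cam('side');save(c,'s35',(200,150,520,320),2.4)
c=cam('top');save(c,'t35',(210,110,510,260),2.6);W=c['W']
a=np.radians(-3.58);ex=np.array([np.cos(a),np.sin(a)]);ey=np.array([-ex[1],ex[0]])
L=(W[...,:2]-[.6027,.1202]);X=L@ex;Y=L@ey;Z=W[...,2]
m=(X>-.2)&(X<-.01)&(abs(Y)<.15)&((abs(Y)>.075)|(X>-.1))&(abs(Z-.125)<.03)
p=np.polyfit(X[m],Z[m],1);print('lid slope',p, 'n',m.sum())
for lo,hi in ((-.195,-.16),(-.05,-.01)):
    k=m&(X>lo)&(X<hi);print(k.sum(),np.median(Z[k]))
k=(abs(Y)<.018)&(X>-.198)&(X<-.16)
p=np.polyfit(X[k],Z[k],1);print('paddle',k.sum(),p,np.median(Z[k]))
for n,r,zz in (('meter',(.51,-.386,.1,.06),(.02,.05)),('lens',(.627,-.202,.03,.03),(.095,.13)),('plate',(.499,-.2115,.03,.04),(.07,.1))):
    k=(abs(W[...,0]-r[0])<r[2])&(abs(W[...,1]-r[1])<r[3])&(Z>zz[0])&(Z<zz[1]);print(n,k.sum(),rect(W[k][:,:2]),np.median(Z[k]))
E
```

```text
t 39.05 pos [0.3133 0.0271 0.2748] z [ 0.036 -0.003 -0.999] y [ 0.074  0.997 -0.001] F [ 0.2 -0.1 -0.1] g 0.003 q [-0.13 -0.52 -0.28  1.78  0.   -0.06]
lid slope [0.00161444 0.12540164] n 5333
681 0.12516228999443627
1506 0.12542443135443393
paddle 178 [0.00399869 0.12578343] 0.12489535770262318
meter 1007 (array([ 0.51093829, -0.38425389]), np.float32(0.14970516), np.float32(0.062994786), np.float32(-3.048935)) 0.030774676178369847
lens 59 (array([ 0.6275394 , -0.20076752]), np.float32(0.030960988), np.float32(0.015254186), np.float32(-86.621666)) 0.10231800014353688
plate 86 (array([ 0.49984777, -0.21054347]), np.float32(0.05311854), np.float32(0.012151062), np.float32(-85.07392)) 0.08277265657602975
```

View pics/s35.png

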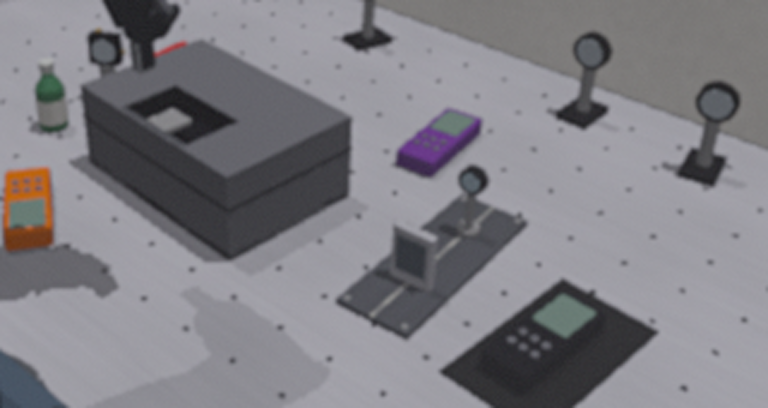

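View pics/t35.png

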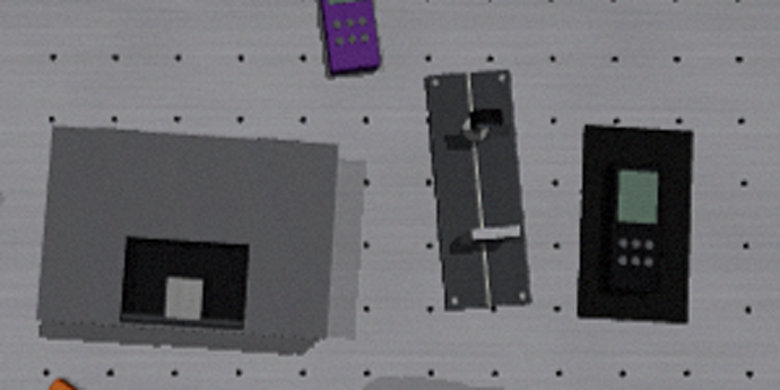

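```bash
python3 -c "
from bench import order
print(order.hand_in())"
```

```text
the job is handed in; nothing more can be done
None
```

The job is handed in at about 39 s of the 210 s allowed; no verdict is reported.

**What I did:**
- I laid the meter lengthwise on the mat and pulled the paddle to free the latch. I lifted the lid by the paddle, then pushed it upright.
- Today there was one lens and one filter plate in the case; the other two compartments read empty. Both parts now stand on the board's white line.
- I pushed the lid shut and withdrew the arm.

**Last checks, from the top camera:**

| Item | Reading | Limit |
|---|---|---|
| Meter, lengthwise from mat centre | about 7 mm | 45 mm |
| Meter, across from mat centre | about 8 mm | 40 mm |
| Meter, angle to mat length | under 1° | about 20° |
| Lens and plate, distance from line | within 1–2 mm | 12 mm |
| Lens and plate, squareness | about 1° | about 11° |
| Lid slope | about 0.002 rad | 0.03 rad |
| Paddle slope | about 0.004 rad | 0.06 rad |

The force reading was near zero with the arm clear. I never saw the meter get knocked.

**Doubts:**
- **Joint range:** joint 4 (limit 2.29 rad) read about 2.30 when I let go of the paddle. Later, above the open lid, joint 3 read 1.42 and joint 4 read 2.29, both at their limits. I backed off each time and saw no fault.
- **Latch:** I inferred it from the flat lid and flush paddle after a push of about 22 N or more. I did not test it by pulling the lid.
- **Board line:** the top and wrist cameras disagreed on its position by 2–3 mm, so I aimed between them.

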